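# Seal a headspace vial with one turn of the cap press flywheel

## Task

Stand the small vial with the loose silver cap upright in the blue nest of the cap press, gently push the shuttle all the way home under the ram, then turn the flywheel by its red handle clockwise (seen from above) through its one full revolution until it comes up against its stop, so that the ram presses the cap fully down and rises again. Feel for both stops and do not force them, press the cap only with the ram, and do not knock over or push away the dropper bottle or the petri dish.

Things in the scene. Friction and masses are not known exactly. Their poses are not given: they have to be found in the camera images.
- press: Grey and white bench cap press, fixed to the worktop. Its origin is under the wheel axis at worktop height; its z is up. A base plate 104 mm wide and 12 mm high runs from 70 mm on its +x side to 220 mm on its -x side. A white round head (radius 52 mm, 100 to 151 mm above the worktop) stands on two columns over the origin, and the dark flywheel (outer radius 57 mm, its top 164 mm up) lies level on the head. The shuttle slides under the head along the press's x axis.
- axis (a point): Point on the upright wheel axis, 190 mm above the worktop.
- crank (a point): Centre of the graspable part of the flywheel's upright red handle: diameter 18 mm, from 169 to 206 mm above the worktop (this point is 190 mm up), 45 mm from the wheel axis. Its sleeve spins freely on its pin, so a gripper that holds it can go round without turning.
- wheel (a joint): Angle of the flywheel, in rad; grows clockwise seen from above. 0 is the start stop, 6.283 (one revolution) is the end stop. The wheel is left parked a little past 0 (up to 0.35 rad) and stays where it is left. Turning it takes about 9 N at the handle, up to about 11 N for a moment while it presses a cap. The ram, below the head, 22 mm from the wheel axis on the press's -x side, goes down 22 mm in the first half turn and comes up again in the second.
- shuttle (a joint): How far the shuttle is pushed in, in m: up to 0.02 at the start (out), 0.130 is its home stop, where the nest stands right under the ram. It moves towards the press's +x with about 3 N of friction and stays where it is left.
- nest (a point): Centre of the floor of the round hole in the shuttle's blue block (50 x 50 mm), 24 mm above the worktop. The hole has a diameter of 26.5 mm, is 10 mm deep and has a 4 mm chamfer. It moves with the shuttle.
- shuttle_plate (a point): Point in the middle of the shuttle's upright black push plate, 50 mm above the worktop; the plate is 8 mm thick along the press's x, 46 mm wide and reaches from 14 to 66 mm above the worktop. It stands 100 mm in front (press's -x) of the nest and moves with the shuttle. Push its outer face towards the press's +x.
- vial_center (a point): Point half-way up the clear glass headspace vial with amber bottom: body diameter 22.5 mm and 36 mm high, with a silver cap of diameter 21 mm on top; overall 52 mm high, 48 mm with the cap pressed down. The point is 26 mm above its underside. Mass about 50 g.
- vial_base (a point): Centre of the vial's underside.
- cap (a joint): How far the vial's silver cap is pressed down, in m: 0 stands loosely, 0.004 is fully down. It takes 15 N or a little more and stays where it is left.
- dropper_center (a point): Brown dropper bottle with black cap, a bystander: diameter 33 mm, 88 mm high; the point is 44 mm up.
- dish: Flat glass petri dish, a bystander: diameter 62 mm, 14 mm high, origin at the centre of its underside.
- stop_ring (a joint): Sprung brass ring under the wheel hub that carries the wheel's bearing and stops: it winds a little clockwise with the wheel under load (0.01 rad for every 1.8 N of push at the handle, so about 0.05 rad while the wheel is being turned) and springs back when let go; joint wheel is measured against this ring, so the handle must go that much past the place where one revolution would end. It is overloaded at 0.13 rad (23 N).
- end_block (a joint): Sprung dark block at the end of the slide that carries the shuttle's stop: it gives way by 1 mm for every 4 N of push on the shuttle. It is overloaded at 6 mm (24 N).
Mind the look-alikes: they are no part of the job. Of the things that look like the part that bears vial_center, the smaller one is meant.

How it is judged:
On the way, in this order (a step that is already met when the one before it is completed fails the run):
1. the vial stands upright in the nest, let go, with the shuttle still out (horizontal distance between vial_base and nest below 0.004 m and z of vial_base in the frame of nest below 0.003 m and angle between vial_base's own z axis and vertical below 0.08 rad and contact force between the fingers and vial below 0.1 N and value of joint shuttle below 0.1 m), for 0.2 s.
2. the shuttle is home with the vial under the ram (value of joint shuttle above 0.1275 m and horizontal distance between vial_base and nest below 0.004 m and value of joint wheel below 0.6 rad), for 0.2 s.
3. half a turn: the ram has pressed the cap down (value of joint cap above 0.003 m and value of joint wheel above 2.6 rad and value of joint shuttle above 0.1275 m), for 0.02 s.
4. the revolution is complete: the wheel is at its end stop (value of joint wheel above 6.248 rad), for 0.1 s.
At the end, for the whole second after the job is handed in: The flywheel rests at its end stop (within 0.035 rad of one revolution), the shuttle is home (within 2.5 mm), and the vial stands upright in the nest (within 4 mm of its centre and 3 mm of its floor, tilt below 0.08 rad) with its cap pressed down by more than 3 of 4 mm (value of joint wheel above 6.248 rad and value of joint cap above 0.003 m and value of joint shuttle above 0.1275 m and horizontal distance between vial_base and nest below 0.004 m and z of vial_base in the frame of nest below 0.003 m and angle between vial_base's own z axis and vertical below 0.08 rad); the robot touches nothing.
It fails at once if a stop is forced: the flywheel's stop ring is wound by more than 0.13 rad (23 N at the handle) or the slide's end block pushed by more than 6 mm (24 N) (value of joint stop_ring above 0.13 rad or value of joint end_block above 0.006 m).
It fails at once if the cap is pressed otherwise than by the ram (value of joint cap above 0.0015 m and value of joint wheel below 1.3 rad).
It fails at once if the ram is driven down while the shuttle is not home (value of joint wheel above 0.8 rad and value of joint shuttle below 0.125 m).
It fails at once if the vial is tipped over (angle between vial_base's own z axis and vertical above 0.8 rad).
It fails at once if the dropper bottle is knocked over or it or the petri dish is pushed away by more than 3 cm (angle between dropper_center's own z axis and vertical above 0.3 rad or distance of any of dropper_center, dish from where it was at the start of the episode above 0.03 m).
It also fails if it takes over 72 s, if anything falls off the work surface, if the arm or the gripper's body presses on something with over 40 N, if the wrist force passes 120 N, or if a joint passes its speed limit or range.

## Robot

A 6-joint arm with a two-finger parallel gripper is mounted at the origin on a cart in front of the work surface, level with it; the furniture and walls round the work are solid. World frame = base frame: x ahead of the robot, y to its left, z up, the work surface at z = 0. Lengths are in m, angles in rad, forces in N, time in s.
With the tool pointing down it reaches from about 0.375 to 0.9 m from the base axis. Payload 3.1 kg.
Tool frame: the origin (TCP) lies on the mounting face of the last link; the fingertips stand 182 mm ahead of it and the grasp point (between the pads) lies 164 mm ahead of it; x points along the fingers, z is the direction in which the jaws open and shut, and the axes are right-handed (so a half turn about x gives the same grasp; the last joint's range is limited). The gripper opens to 87 mm and grips with 3 to 60 N. Pads are 19 mm wide; open, the fingers measure 117 mm over their backs; the gripper's body (75 mm by 190 mm) begins 51 mm behind the grasp point.
Start: joints at [-1.514, 0.527, 1.433, -0, 1.181, -0.178], TCP at [0.146, -0.608, 0.405] pointing down, gripper open.
Joint ranges: [-3.08, 3.08], [-0.75, 2.2], [0.22, 2.44], [-1.43, 4.57], [0, 2.65], [-2.85, 2.85]. Speed limits (rad/s): [2.79, 2.79, 3.14, 3.14, 3.14, 3.14].

## Interface

Orientations are given as a unit quaternion [x, y, z, w].
In Python, from rig import r gives the robot as it stands. The module is installed in compiled form; this text tells all that it offers.
- The arm moves only by the tool servo_tool, never from a script. Its argument "steps" is one flat list of numbers, 7 for each row, row after row: the finger opening in mm, from 0 to 87, then the shift along the tool's x, y, z in mm, then the turn, a rotation vector about the tool's x, y, z in rad. A call has 1 to 12 rows; each row shifts and turns the commanded pose from where the row before left it, along the tool's axes as they then stand; what a row does not reach is not made up. A row lasts 1/12 s, in which the tool goes at most 41.7 mm and 7.16 degrees, less where a joint would pass 70% of its speed; a pose out of reach is approached as far as the arm can. A call with a gripper value outside its range is refused whole. The fingers move at their own pace and stop on an object; the grip force is fixed at half the most. Time passes only in rows, so rows that do not move let the fingers close. It gives the time, the measured TCP pose, the force and the opening at its end, in the units of the state.
- r.read_state(): the state, without advancing time (a new reading comes with each control period).
- r.snapshot(name): name is "scene" or "top" or "wrist"; returns (picture, depth): 480x640x3 uint8, blue, green, red; 480x640 float32, m along the optical axis (not along the pixel's ray), 0 where there is no reading.
- r.get_calibration(name): a dict with "K" (3x3 intrinsics, pixels), "D" ([k1, k2, p1, p2, k3] as OpenCV has them; the pictures are not rectified), "T" (4x4, takes a point from camera to world coordinates). Camera axes: x right, y down, z forward; pixel columns grow to the right and rows downward; lengths in m; the calibration is good to about 2 mm. A picture is of the moment at which its call begins: read the wrist's pose just before it. get_calibration takes no time and is no camera call; for the wrist camera it gives the pose at the moment of the call.
- r.finish_job(): hands the job in, once; it reports no verdict.
Trained networks look in the newest picture that a camera, given by its name, has taken for a name from the list of things; names that differ only in an ending like _2 or _b are one class to them, and where a whole thing is asked for, a point or a joint stands for the part that bears it (a point fixed in the world has none). Each returns a list of dicts, best first, with "score" (0 to 1); they miss things now and then, are a little off and sometimes report something else, mostly with a low value. They report only what shows in the picture. A call takes as long as a camera call. They do not tell look-alikes from the thing itself.
- r.spot_in(target, camera): "extent" ([left, top, right, bottom] in pixels, round what is visible of it).
- r.regions_of(target, camera): "pixels" (480x640 bool, what is visible of it) and "extent" ([left, top, right, bottom] in pixels, round what is visible of it).
The state is a dict: "time": time; "joint_pos": joint angles; "qd": joint speeds; "joint_efforts": joint torques, N m; "eef_pos": TCP position; "eef_rot": TCP orientation; "contact_force": force on the tool from outside, world axes, zero at the start; "ft_torque": the same for the moment, N m; "gripper_width": finger opening in m.
Only numpy, scipy, OpenCV 4.12 (cv2) and the standard library are available. Lean on these libraries where they do the work, as an engineer would, in place of code of your own. Each camera call takes 0.05 s, during which the arm holds its last target.

## Working session

There is one attempt and no reset: what is moved stays moved. The work goes in short steps, Python scripts to look and compute and a tool call to move; the robot and the scene stay as the last step left them, time stands still between calls to the robot, and variables do not carry over. Pictures are saved under pics/ and viewed, and the job is handed in when it is done.

Besides the shell and the picture viewer there is one more tool, called as name(argument=value, ...), one argument or row to a line, values as JSON. servo_tool: Moves the arm, as the interface text tells. Its arguments: {"type":"object","properties":{"steps":{"type":"array","items":{"type":"number"}}},"required":["steps"]}

```bash
mkdir -p pics
python3 - <<'E'
from rig import r
import cv2,numpy as np
s=r.read_state();print(s)
for n in("scene","top","wrist"):
    p,d=r.snapshot(n);cv2.imwrite(f"pics/{n}0.png",p);np.save(f"pics/{n}0.npy",d)
    c=r.get_calibration(n);print(n,np.round(c["K"],1).tolist(),np.round(c["D"],4),np.round(c["T"],4).tolist())
    for t in("press","crank","nest","shuttle_plate","vial_center","dropper_center","dish"):
        print(t,[(round(q["score"],2),[int(x) for x in q["extent"]]) for q in r.spot_in(t,n)])
E
```

```text
{'time': 0.0, 'joint_pos': array([-1.51349161e+00,  5.28475762e-01,  1.43386219e+00, -3.89712997e-05,
        1.18139955e+00, -1.78517300e-01]), 'qd': array([ 0.00057634,  0.00129692,  0.00118744, -0.00073253, -0.00143554,
       -0.00218646]), 'joint_efforts': array([ 1.98719688e-03, -4.40034807e+01, -1.76587182e+01,  6.32044114e-02,
        5.81334683e-02, -1.71508950e-04]), 'eef_pos': array([ 0.14602103, -0.60736417,  0.40377808]), 'eef_rot': array([ 0.43826417,  0.55586248, -0.43714566,  0.5548379 ]), 'contact_force': array([-0.55586971, -0.33401325, -0.00801357]), 'ft_torque': array([-0.01694922, -0.01042604, -0.03608748]), 'gripper_width': 0.08668865082188722}
scene [[595.1, 0.0, 319.6], [0.0, 595.1, 238.1], [0.0, 0.0, 1.0]] [-0.0178  0.      0.      0.      0.    ] [[-0.6619, -0.312, 0.6816, -0.3174], [-0.7496, 0.2781, -0.6006, 0.6555], [-0.0022, -0.9085, -0.4179, 0.6251], [0.0, 0.0, 0.0, 1.0]]
press [(0.81, [302, 194, 393, 295]), (0.67, [232, 301, 251, 354]), (0.59, [312, 193, 359, 223])]
crank [(0.83, [314, 194, 361, 221]), (0.18, [283, 290, 293, 306])]
nest [(0.31, [230, 30
[... 357 characters left out ...]
 [-0.9433, -0.267, 0.1974, -0.3678], [0.0167, -0.6319, -0.7749, 1.3057], [0.0, 0.0, 0.0, 1.0]]
press [(0.83, [313, 239, 424, 310])]
crank []
nest [(0.8, [376, 276, 428, 307]), (0.48, [331, 245, 361, 260])]
shuttle_plate [(0.73, [377, 276, 424, 301])]
vial_center [(0.61, [296, 279, 309, 302])]
dropper_center [(0.63, [219, 249, 228, 254])]
dish [(0.61, [183, 253, 206, 272])]
wrist [[413.4, 0.0, 317.1], [0.0, 413.4, 235.9], [0.0, 0.0, 1.0]] [-0.0052  0.      0.      0.      0.    ] [[0.2333, -0.9367, -0.2612, 0.2185], [-0.9724, -0.2248, -0.0621, -0.5902], [-0.0005, 0.2685, -0.9633, 0.3844], [0.0, 0.0, 0.0, 1.0]]
press []
crank []
nest []
shuttle_plate []
vial_center []
dropper_center []
dish []
```

View pics/scene0.png

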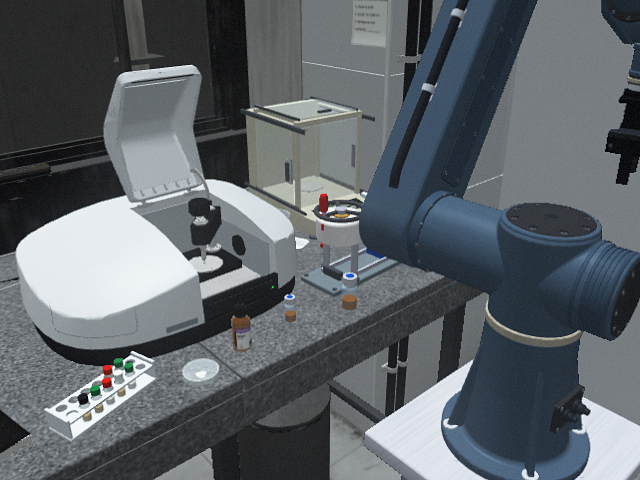

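View pics/top0.png

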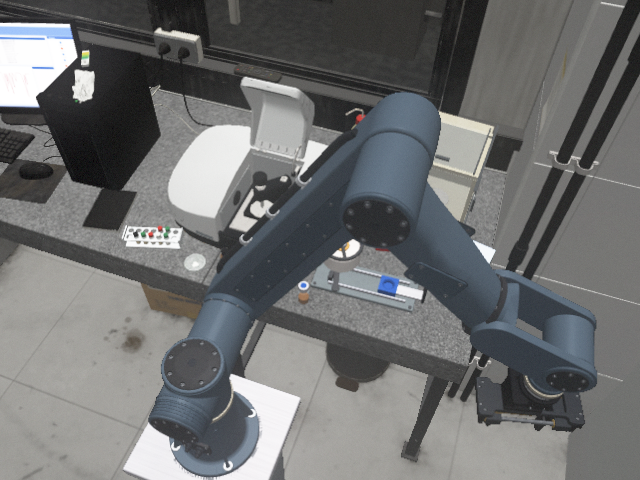

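View pics/wrist0.png

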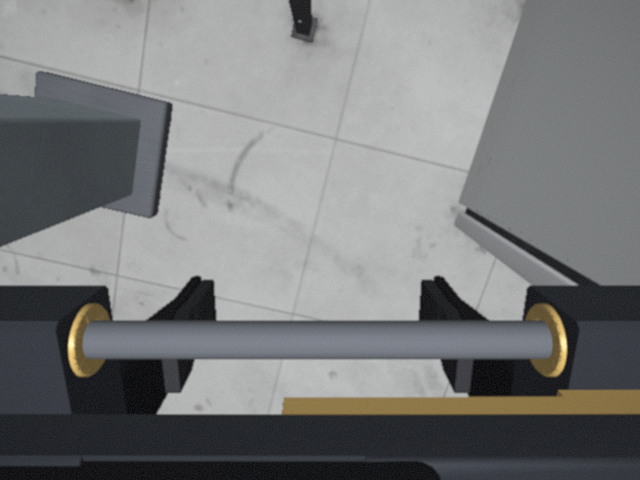

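```bash
cat > h.py <<'E'
import cv2,numpy as np
from scipy.spatial.transform import Rotation as R
def cloud(d,c):
    v,u=np.mgrid[0:480,0:640]
    K=np.array(c["K"]);D=np.array(c["D"])
    n=cv2.undistortPoints(np.stack([u,v],-1).reshape(-1,1,2).astype(np.float64),K,D).reshape(480,640,2)
    P=np.dstack([n[...,0]*d,n[...,1]*d,d]); T=np.array(c["T"])
    W=P@T[:3,:3].T+T[:3,3]; W[d==0]=np.nan
    return W
def proj(p,c):
    T=np.linalg.inv(np.array(c["T"]));q=(T[:3,:3]@np.atleast_2d(p).T).T+T[:3,3]
    return cv2.projectPoints(q,np.zeros(3),np.zeros(3),np.array(c["K"]),np.array(c["D"]))[0].reshape(-1,2)
E
python3 - <<'E'
from rig import r
from h import *
c=r.get_calibration("scene");d=np.load("pics/scene0.npy");W=cloud(d,c)
for n,uv in dict(v1=[(290,299),(290,308),(290,316)],v2=[(349,281),(349,290),(349,301)],crank=[(324,200),(323,208)],drop=[(241,335),(241,312)],dish=[(200,371)],head=[(340,235)],plate=[(345,285),(377,262)]).items():
    for u,v in uv: print(n,(u,v),np.round(W[v,u],4))
for b in((285,294,299,323),(340,273,357,309)):
    w=W[b[1]:b[3],b[0]:b[2]].reshape(-1,3); print(np.round(np.nanpercentile(w,[2,50,98],axis=0),3))
c=r.get_calibration("top");d=np.load("pics/top0.npy");W=cloud(d,c)
for uv in[(387,280),(387,291),(346,256),(303,286),(303,297),(345,245),(318,282),(411,305),(420,295)]:print(uv,np.round(W[uv[1],uv[0]],4))
p=cv2.imread("pics/top0.png");cv2.imwrite("pics/t1.png",cv2.resize(p[220:330,270:440],None,fx=4.5,fy=4.5,interpolation=2))
p=cv2.imread("pics/scene0.png");cv2.imwrite("pics/s1.png",cv2.resize(p[180:370,220:400],None,fx=3.1,fy=3.1,interpolation=2))
E
```

```text
v1 (290, 299) [0.4493 0.0548 0.0514]
v1 (290, 308) [0.4479 0.0565 0.0329]
v1 (290, 316) [0.4493 0.0559 0.0142]
v2 (349, 281) [ 0.4042 -0.0559  0.0681]
v2 (349, 290) [ 0.404  -0.0562  0.0481]
v2 (349, 301) [ 0.4059 -0.0587  0.0214]
crank (324, 200) [ 0.5158 -0.0907  0.1948]
crank (323, 208) [ 0.513  -0.0855  0.1798]
drop (241, 335) [0.4288 0.1816 0.0374]
drop (241, 312) [0.4327 0.1759 0.0802]
dish (200, 371) [0.4195 0.2722 0.0111]
head (340, 235) [ 0.4806 -0.1029  0.1258]
plate (345, 285) [ 0.4148 -0.0556  0.0549]
plate (377, 262) [ 0.4873 -0.2243  0.0207]
[[ 0.444 -0.018 -0.002]
 [ 0.452  0.052  0.019]
 [ 0.525  0.062  0.053]]
[[ 0.399 -0.121 -0.002]
 [ 0.408 -0.061  0.036]
 [ 0.491 -0.051  0.072]]
(387, 280) [ 0.5391 -0.2717  0.0282]
(387, 291) [ 0.4979 -0.2817  0.0359]
(346, 256) [ 0.4866 -0.1614  0.1513]
(303, 286) [ 0.4083 -0.0716  0.0772]
(303, 297) [ 0.3993 -0.0748  0.0395]
(345, 245) [ 0.5157 -0.1491  0.1576]
(318, 282) [ 0.4795 -0.0901  0.0098]
(411, 305) [ 0.4937 -0.3535  0.0101]
(420, 295) [ 0.5272 -0.3694  0.02  ]
```

View pics/t1.png

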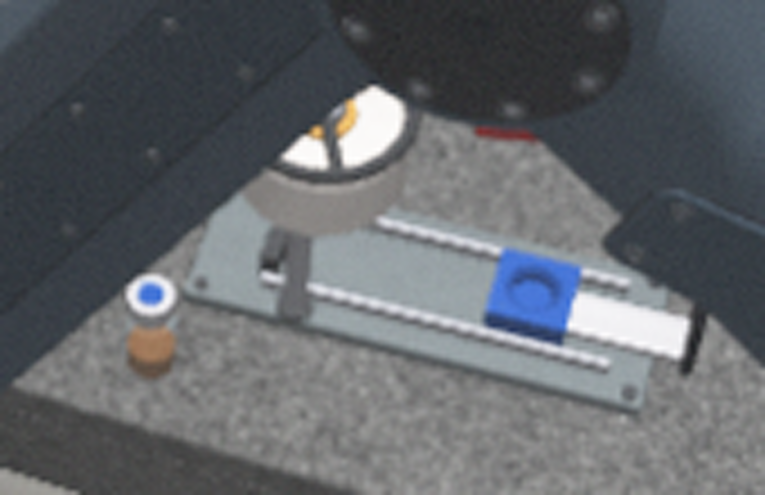

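View pics/s1.png

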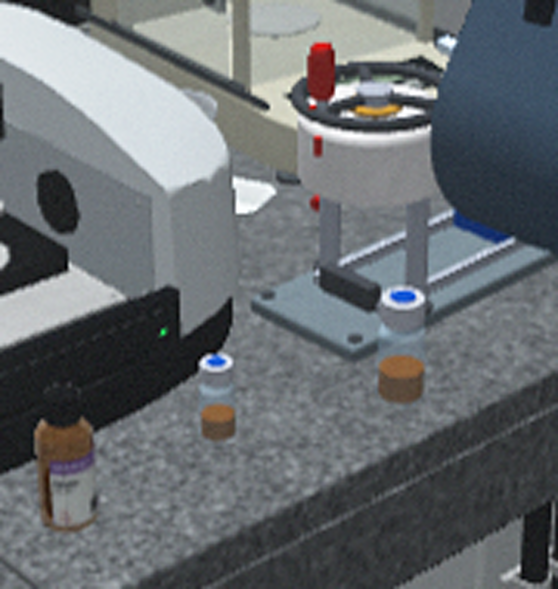

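```bash
cat >> h.py <<'E'
def plan(p0,q0,p1,R1,n,rd=1):
    """rows: linear translation, uniform rotation; prints rows (shift in current axes then turn)"""
    R0=R.from_quat(q0); R1=R1 if isinstance(R1,R) else R.from_quat(R1)
    rv=(R0.inv()*R1).as_rotvec(); Rc=R0; out=[]
    for i in range(n):
        sh=Rc.inv().apply((np.array(p1)-p0)/n)*1000
        out.append(list(np.round(sh,rd))+list(np.round(rv/n,4))); Rc=Rc*R.from_rotvec(rv/n)
    return out
def down(yawz):
    # tool x down, tool z (jaw axis) horizontal at heading yawz
    x=np.array([0,0,-1.]);z=np.array([np.cos(yawz),np.sin(yawz),0]);y=np.cross(z,x)
    return R.from_matrix(np.stack([x,y,z],1))
E
python3 - <<'E'
from rig import r
from h import *
s=r.read_state();M=R.from_quat(s["eef_rot"]).as_matrix();print(np.round(M,3))
c=r.get_calibration("wrist");T=np.array(c["T"]);A=np.eye(4);A[:3,:3]=M;A[:3,3]=s["eef_pos"];print(np.round(np.linalg.inv(A)@T,4))
z=M[:,2];print("jaw heading",np.arctan2(z[1],z[0]))
W=cloud(np.load("pics/scene0.npy"),r.get_calibration("scene"))
for uv in [(180,300),(200,190),(260,290),(290,260),(160,100),(280,300),(300,110),(270,120),(300,220),(250,210)]:print(uv,np.round(W[uv[1],uv[0]],3))
E
```

```text
[[ 0.     0.972  0.234]
 [ 0.     0.234 -0.972]
 [-1.     0.    -0.   ]]
[[ 6.000e-04 -2.685e-01  9.633e-01  2.040e-02]
 [-4.000e-04 -9.633e-01 -2.685e-01  7.450e-02]
 [ 1.000e+00 -2.000e-04 -6.000e-04 -1.000e-04]
 [ 0.000e+00  0.000e+00  0.000e+00  1.000e+00]]
jaw heading -1.3350014856435706
(180, 300) [0.492 0.258 0.11 ]
(200, 190) [0.747 0.057 0.189]
(260, 290) [0.49  0.094 0.068]
(290, 260) [ 0.516 -0.     0.09 ]
(160, 100) [0.778 0.11  0.383]
(280, 300) [0.502 0.038 0.019]
(300, 110) [ 0.843 -0.302  0.291]
(270, 120) [ 0.87  -0.226  0.272]
(300, 220) [ 0.751 -0.22   0.04 ]
(250, 210) [0.613 0.023 0.175]
```

Run:
```python
from rig import r
from h import *
s=r.read_state()
for x in plan(s["eef_pos"],s["eef_rot"],[0.42,-0.13,0.5],down(-np.pi/2),18):print(x)
```

```text
[np.float64(-5.3), np.float64(21.0), np.float64(-22.2), np.float64(0.0131), np.float64(-0.0), np.float64(-0.0)]
[np.float64(-5.3), np.float64(20.7), np.float64(-22.5), np.float64(0.0131), np.float64(-0.0), np.float64(-0.0)]
[np.float64(-5.3), np.float64(20.4), np.float64(-22.8), np.float64(0.0131), np.float64(-0.0), np.float64(-0.0)]
[np.float64(-5.3), np.float64(20.1), np.float64(-23.1), np.float64(0.0131), np.float64(-0.0), np.float64(-0.0)]
[np.float64(-5.3), np.float64(19.8), np.float64(-23.3), np.float64(0.0131), np.float64(-0.0), np.float64(-0.0)]
[np.float64(-5.3), np.float64(19.5), np.float64(-23.6), np.float64(0.0131), np.float64(-0.0), np.float64(-0.0)]
[np.float64(-5.3), np.float64(19.2), np.float64(-23.8), np.float64(0.0131), np.float64(-0.0), np.float64(-0.0)]
[np.float64(-5.3), np.float64(18.9), np.float64(-24.1), np.float64(0.0131), np.float64(-0.0), np.float64(-0.0)]
[np.float64(-5.3), np.float64(18.6), np.float64(-24.3), np.float64(0.0131), np.float64(-0.0), np.float64(-0.0)]
[np.float64(-5.3), np.float64(18.2), np.float64(-24.6), np.float64(0.0131), np.float64(-0.0)
[... 215 characters left out ...]
t64(-0.0), np.float64(-0.0)]
[np.float64(-5.3), np.float64(17.3), np.float64(-25.3), np.float64(0.0131), np.float64(-0.0), np.float64(-0.0)]
[np.float64(-5.3), np.float64(16.9), np.float64(-25.5), np.float64(0.0131), np.float64(-0.0), np.float64(-0.0)]
[np.float64(-5.3), np.float64(16.6), np.float64(-25.7), np.float64(0.0131), np.float64(-0.0), np.float64(-0.0)]
[np.float64(-5.3), np.float64(16.3), np.float64(-25.9), np.float64(0.0131), np.float64(-0.0), np.float64(-0.0)]
[np.float64(-5.3), np.float64(15.9), np.float64(-26.1), np.float64(0.0131), np.float64(-0.0), np.float64(-0.0)]
[np.float64(-5.3), np.float64(15.6), np.float64(-26.3), np.float64(0.0131), np.float64(-0.0), np.float64(-0.0)]
```

servo_tool(
  steps=[87, -8, 21, -22, 0.013, 0, 0, 87, -8, 21, -22, 0.013, 0, 0, 87, -8, 20, -23, 0.013, 0, 0, 87, -8, 20, -23, 0.013, 0, 0, 87, -8, 20, -23, 0.013, 0, 0, 87, -8, 20, -24, 0.013, 0, 0, 87, -8, 19, -24, 0.013, 0, 0, 87, -8, 19, -24, 0.013, 0, 0, 87, -8, 19, -24, 0.013, 0, 0, 87, -8, 18, -25, 0.013, 0, 0, 87, -8, 18, -25, 0.013, 0, 0, 87, -8, 18, -25, 0.013, 0, 0],
)

```text
time: 2.2
eef_pos: [0.33, -0.2876, 0.5013]
eef_rot: [0.48, 0.519, -0.48, 0.519]
contact_force: [-1.0, 0.5, 0.3]
gripper_width: 0.0873
```

servo_tool(
  steps=[87, 0, 17, -25, 0.013, 0, 0, 87, 0, 17, -26, 0.013, 0, 0, 87, 0, 17, -26, 0.013, 0, 0, 87, 0, 16, -26, 0.013, 0, 0, 87, 0, 16, -26, 0.013, 0, 0, 87, 0, 16, -26, 0.013, 0, 0, 87, 0, 0, 0, 0, 0, 0, 87, 0, 0, 0, 0, 0, 0],
)

```text
time: 2.87
eef_pos: [0.4216, -0.1284, 0.5009]
eef_rot: [0.498, 0.501, -0.499, 0.502]
contact_force: [0.6, -0.9, 0.1]
gripper_width: 0.0866
```

```bash
cat > shot.py <<'E'
import sys,pickle
from rig import r
from h import *
def shot(n,tag):
    s=r.read_state();c=r.get_calibration(n);p,d=r.snapshot(n)
    cv2.imwrite(f"pics/{tag}.png",p);pickle.dump((s,c,d),open(f"pics/{tag}.pkl","wb"))
def load(tag):
    s,c,d=pickle.load(open(f"pics/{tag}.pkl","rb"));return s,c,cloud(d,c),cv2.imread(f"pics/{tag}.png")
if __name__=="__main__":
    shot(sys.argv[1],sys.argv[2])
E
python3 shot.py wrist w1; python3 shot.py top t2
```

```text
(no output)
```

View pics/w1.png

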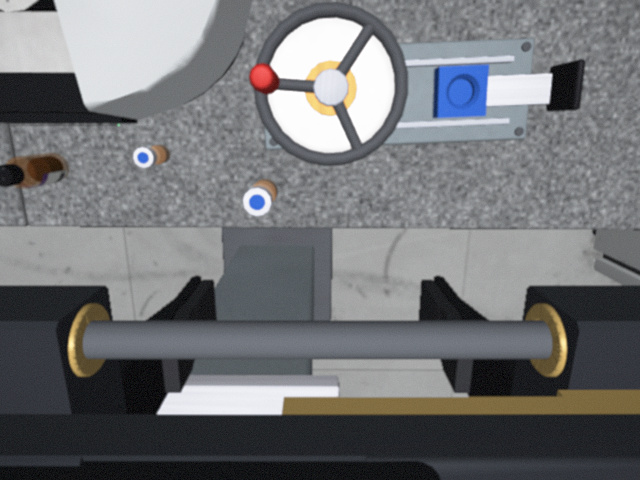

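View pics/t2.png

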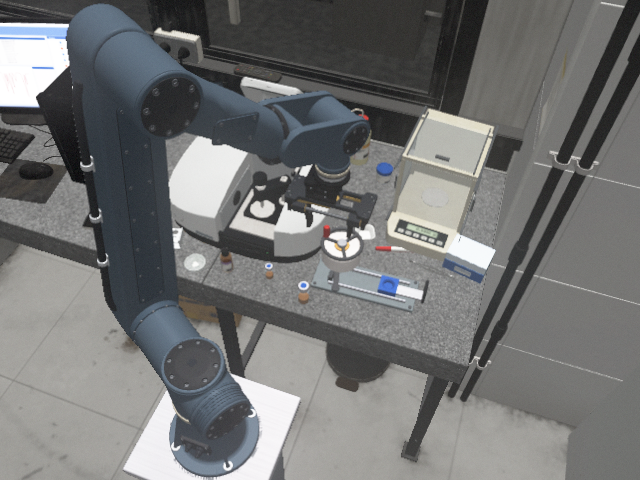

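Run:
```python
from shot import *
s,c,W,p=load("w1")
hsv=cv2.cvtColor(p,cv2.COLOR_BGR2HSV)
f=lambda a:np.round(a,4)
# nest block top
blue=(hsv[...,0]>105)&(hsv[...,0]<130)&(hsv[...,1]>150)&(hsv[...,2]>80)
m=blue.copy();m[:,:430]=0;m[:,500:]=0
top=m&(abs(W[...,2]-0.034)<0.004)
print("block top n",top.sum(),f(np.median(W[top],0)),f(W[top].min(0)),f(W[top].max(0)))
ys,xs=np.nonzero(top);rect=cv2.minAreaRect(W[top][:,:2].astype(np.float32)*1000);print(rect)
hole=m&(W[...,2]<0.030);print("hole",hole.sum(),f(np.median(W[hole],0)),f(W[hole].mean(0)))
red=((hsv[...,0]<8)|(hsv[...,0]>172))&(hsv[...,1]>150)&(hsv[...,2]>60);red[:,:245]=0;red[:,285:]=0;red[110:]=0
rt=red&(W[...,2]>0.2);print("red top",red.sum(),rt.sum(),f(W[rt].mean(0)),f(np.nanmax(W[red],0)),f(np.nanmin(W[red],0)))
# base plate
bp=(abs(W[...,2]-0.012)<0.003);bp[:,:258]=0;bp[:,540:]=0;bp[160:]=0
print("baseplate",cv2.minAreaRect(W[bp][:,:2].astype(np.float32)*1000))
# head white/wheel ring
wh=(W[...,2]>0.158)&(W[...,2]<0.170);wh[:,:250]=0;wh[:,412:]=0;wh[175:]=0
print("wheel",cv2.minEnclosingCircle(W[wh][:,:2].astype(np.float32)*1000))
hub=(abs(W[...,2]-0.15)<0.1);print("hub",f(W[87,330]))
# plate
pl=(W[...,2]>0.060)&(W[...,2]<0.07);pl[:,:545]=0;pl[:,590:]=0;pl[120:]=0
print("plate",pl.sum(),cv2.minAreaRect(W[pl][:,:2].astype(np.float32)*1000))
# vials
for b,h in (((130,145,172,170),.052),((240,178,282,215),.07)):
    t=np.zeros_like(pl);t[b[1]:b[3],b[0]:b[2]]=1;t&=(W[...,2]>.01);zt=np.nanpercentile(W[t][:,2],95);t2=t&(W[...,2]>zt-.004)
    print("vial",zt,cv2.minEnclosingCircle(W[t2][:,:2].astype(np.float32)*1000),f(W[t2].mean(0)))
print("work z",np.nanmedian(W[180:215,300:550,2]))
print("instr", [ (u,v,f(W[v,u]).tolist()) for u,v in((100,115),(120,118),(120,105),(160,100),(200,80),(60,115),(20,110),(60,60))])
print("dropper",f(W[175,10]),"")
```

```text
block top n 1886 [ 0.5277 -0.2755  0.0335] [ 0.5015 -0.3018  0.03  ] [ 0.5513 -0.2494  0.0363]
((526.2681884765625, -275.60693359375), (48.987178802490234, 50.62465286254883), 2.6505842208862305)
hole 680 [ 0.5265 -0.2763  0.0241] [ 0.5262 -0.274   0.0246]
red top 623 564 [ 0.5219 -0.0933  0.2048] [ 0.5306 -0.085   0.2077] [ 0.5135 -0.1016  0.1832]
baseplate ((522.7509155273438, -212.07278442382812), (104.11138153076172, 288.9476013183594), 2.664735794067383)
wheel ((519.6380004882812, -137.54754638671875), 56.867042541503906)
hub [ 0.5195 -0.1368  0.1649]
plate 515 ((530.5980834960938, -375.6297912597656), (46.12198257446289, 8.708398818969727), 2.3556346893310547)
vial 0.053133048756811935 ((458.7513122558594, 50.057674407958984), 10.425293922424316) [0.4588 0.0498 0.0519]
vial 0.07282282060589201 ((417.9071350097656, -67.66412353515625), 14.26455020904541) [ 0.4181 -0.0679  0.0715]
work z -0.00058268237693615
instr [(100, 115, [0.5002, 0.0706, 0.0882]), (120, 118, [0.4976, 0.0524, 0.0887]), (120, 105, [0.5075, 0.0315, 0.1314]), (160, 100, [0.5128, 0.0091, 0.103]), (200, 80, [0.5307, -0.0226, 0.087]), (60, 115, [0.5, 0.1075, 0.0876]), (20, 110, [0.5048, 0.161, 0.0622]), (60, 60, [0.5493, 0.1111, 0.0686])]
dropper [nan nan nan]
```

Run:
```python
from shot import *
s=r.read_state();print(np.round(s["joint_pos"],3),np.round(s["eef_pos"],4),R.from_quat(s["eef_rot"]).as_rotvec(),s["contact_force"])
print(np.round(R.from_quat(s["eef_rot"]).as_matrix(),3))
Rt=down(-np.pi/2)*R.from_rotvec([0,0,.314]);print(np.round(Rt.as_matrix(),3))
g=np.array([.459,.050,.034]);x=Rt.as_matrix()[:,0]
p=g-.164*x;print("grasp tcp",p)
p1=s["eef_pos"].copy();p1[1]=.05;p1[0]=p[0]
for a in plan(s["eef_pos"],s["eef_rot"],p1,Rt,6):print(*a)
print("then down in tool:",Rt.inv().apply([0,0,-(p1[2]-p[2])])*1000)
# dropper
_,_,W,_=load("w1");t=W[145:190,0:70].reshape(-1,3);t=t[t[:,2]>.02];print(np.round(np.nanpercentile(t,[1,99],axis=0),3))
```

```text
[-5.540e-01  1.540e-01  1.736e+00 -1.000e-03  1.252e+00  1.015e+00] [ 0.4211 -0.1299  0.5008] [ 1.20711608  1.20984302 -1.20813715] [-0.46968623 -0.59456739  0.18991732]
[[-0.     1.     0.002]
 [-0.001  0.002 -1.   ]
 [-1.    -0.     0.001]]
[[ 0.309  0.951  0.   ]
 [ 0.     0.    -1.   ]
 [-0.951  0.309  0.   ]]
grasp tcp [0.40834605 0.05       0.18998134]
-0.0 -2.1 -30.0 0.0004 0.0001 0.0524
-0.1 -2.1 -30.0 0.0004 0.0001 0.0524
-0.2 -2.1 -30.0 0.0004 0.0001 0.0524
-0.3 -2.1 -30.0 0.0004 0.0001 0.0524
-0.4 -2.1 -30.0 0.0004 0.0001 0.0524
-0.6 -2.0 -30.0 0.0004 0.0001 0.0524
then down in tool: [295.62637005 -96.00277932   0.        ]
[[0.429 0.156 0.021]
 [0.46  0.178 0.089]]
```

servo_tool(
  steps=[60, 0, -2, -30, 0, 0, 0.0523, 60, 0, -2, -30, 0, 0, 0.0523, 60, 0, -2, -30, 0, 0, 0.0523, 60, 0, -2, -30, 0, 0, 0.0523, 60, 0, -2, -30, 0, 0, 0.0523, 60, 0, -2, -30, 0, 0, 0.0523, 60, 30, -10, 0, 0, 0, 0, 60, 30, -10, 0, 0, 0, 0, 60, 30, -10, 0, 0, 0, 0, 60, 30, -10, 0, 0, 0, 0, 60, 30, -10, 0, 0, 0, 0, 60, 30, -10, 0, 0, 0, 0],
)

```text
time: 3.97
eef_pos: [0.4077, 0.049, 0.3086]
eef_rot: [0.572, 0.415, -0.416, 0.573]
contact_force: [0.8, 0.7, -0.0]
gripper_width: 0.0602
```

```bash
cat > st.py <<'E'
from shot import *
s=r.read_state();Rm=R.from_quat(s["eef_rot"]);x=Rm.as_matrix()[:,0]
print("j",np.round(s["joint_pos"],3),"tcp",np.round(s["eef_pos"],4),"grasp",np.round(s["eef_pos"]+.164*x,4),"F",np.round(s["contact_force"],1),"w",round(s["gripper_width"],4),"t",s["time"])
print("tilt axes x",np.round(x,3),"z",np.round(Rm.as_matrix()[:,2],3))
E
python3 st.py; python3 shot.py wrist w2; python3 shot.py scene s2;python3 shot.py top t3; python3 -c "
import cv2
a=cv2.imread('pics/s2.png');b=cv2.imread('pics/t3.png')
a=cv2.resize(a[180:380,190:430],(400,333));b=cv2.resize(b[180:330,190:440],(400,240));import numpy as np
w=cv2.resize(cv2.imread('pics/w2.png'),(400,300));o=np.zeros((600,800,3),np.uint8);o[:333,:400]=a;o[:240,400:]=b;o[300:,400:]=w;cv2.imwrite('pics/m2.png',o)"
```

```text
j [-0.17   0.406  2.144  0.183  0.285  1.233] tcp [0.4077 0.049  0.3086] grasp [0.4586 0.0488 0.1527] F [ 0.8  0.7 -0. ] w 0.0602 t 3.9667
tilt axes x [ 0.31  -0.001 -0.951] z [-0.001 -1.     0.001]
```

View pics/m2.png

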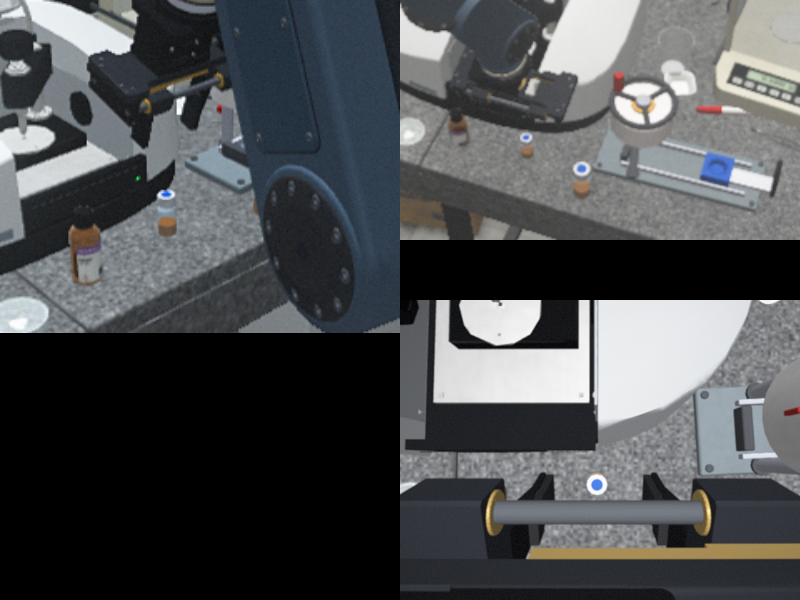

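Run:
```python
from shot import *
s,c,W,p=load("w2")
t=np.zeros((480,640),bool);t[270:330,290:345]=1;t&=(W[...,2]>.047)&(W[...,2]<.06)
print(t.sum(),cv2.minEnclosingCircle(W[t][:,:2].astype(np.float32)*1000),W[t].mean(0))
m=(W[...,1]>-.06)&(W[...,1]<.16)&(W[...,2]>.06)&(W[...,2]<.3)&(W[...,0]>.47)
print("instr minx",np.nanmin(W[m][:,0]))
for z in(.06,.08,.1,.12,.14,.16,.2):
    q=m&(W[...,2]>z);print(z,np.round(np.percentile(W[q][:,0],.5),3) if q.any() else None)
```

```text
847 ((459.3086853027344, 50.397552490234375), 10.351099014282227) [0.45941993 0.05042518 0.05178662]
instr minx 0.47000027497712
0.06 0.47
0.08 0.47
0.1 0.47
0.12 0.47
0.14 0.47
0.16 0.47
0.2 0.47
```

servo_tool(
  steps=[60, 19, -6, -1, 0, 0, 0, 60, 19, -6, 0, 0, 0, 0, 60, 19, -6, 0, 0, 0, 0, 60, 0, 0, 0, 0, 0, 0],
)

```text
time: 4.45
eef_pos: [0.409, 0.0509, 0.2535]
eef_rot: [0.573, 0.416, -0.415, 0.572]
contact_force: [0.1, 0.1, 0.1]
gripper_width: 0.0602
```

```bash
python3 st.py
```

```text
j [-0.166  0.55   2.185  0.515  0.11   0.902] tcp [0.409  0.0509 0.2535] grasp [0.4599 0.0514 0.0976] F [0.1 0.1 0.1] w 0.0602 t 4.45
tilt axes x [ 0.31   0.003 -0.951] z [ 0.    -1.    -0.003]
```

Run:
```python
from shot import *
G={}
for tag in("w1","w2","s2","t3"):
    s,c,W,p=load(tag)
    if tag in("w1","w2"): W=W[:270]
    P=W.reshape(-1,3);P=P[~np.isnan(P).any(1)]
    print(tag)
    hdr=np.arange(-.06,.17,.02);print("      ",*[f"{y:.2f}" for y in hdr])
    for x in np.arange(.48,.62,.01):
        row=[]
        for y in hdr:
            q=P[(abs(P[:,0]-x)<.005)&(abs(P[:,1]-y)<.01)&(P[:,2]<.25)]
            row.append(f"{q[:,2].max()*1000:4.0f}" if len(q) else "  --")
        print(f"{x:.2f}",*row)
    if tag=="w2":break
```

```text
w1
       -0.06 -0.04 -0.02 0.00 0.02 0.04 0.06 0.08 0.10 0.12 0.14 0.16
0.48   10    2    2    2    2    2    2    3    2    3    2    2
0.49    9    2    2    2    2    2   91   91   91   90   90   90
0.50    2    3    2    2   91  150   91   90   91   90   91   91
0.51    2    3    2  137  149  156  153   --   64   63   63   63
0.52    2    3  116  146  153  159  155   --   63   63   64   63
0.53    2   62  143  150  156  161   --   --   64   63   63   63
0.54    1  137  147  154  160  164  161   --   70   69   70   70
0.55    2  142  150  157  163  167  165   --   69   70   70   70
0.56  100  145  153  160  166  170  168   --   69   71   70   70
0.57  137  148  156  162  168  173   --   --   69   70   69   70
0.58  142  149  156  162  166   --   --   --   70   70   70   69
0.59  124   --   --   --   --   --   --   --   90   92   93   75
0.60   85   --   --   --   --   --   --   --   --   --   --   --
0.61    2   --   --   --   --   --   --   --   --   --   --   --
0.62    2   --   --   --   --   --   --   --   --   --   --   --
w2
       -0.06 -0.04 -0.02 0.00 0.02 0.04 0.06 0.08
[... 295 characters left out ...]
  111  147  153  158  144   63   63   63   64   63
0.53   13    2  143  150  156  162  145   63   63   63   63   63
0.54   13  136  146  154  159  164  145   70   69   69   69   69
0.55   13  142  149  157  162  167  145   70   70   69   70   70
0.56   15  144  152  160  165  170  145   69   69   69   70   70
0.57  136  147  154  162  168  173  144   69   69   69   69   69
0.58  142  150  156  163  168  169  145   70   69   69   92   70
0.59  143  151  153   --   --  144  144   90   90   93   92   91
0.60   --   --   --   --   --  128  121   90   92   92   93   92
0.61   --   --   --   --   --   --  121   90   92   93   92   92
0.62   --   --   --   --   --   --   89   90   92   92  105   92
```

```bash
cat > kin.py <<'E'
from h import *
from scipy.optimize import least_squares
S=[([-1.51349161,.528475762,1.43386219,-4e-5,1.18139955,-.1785173],[.14602103,-.60736417,.40377808]),
([-.554,.154,1.736,-.001,1.252,1.015],[.4211,-.1299,.5008]),
([-.17,.406,2.144,.183,.285,1.233],[.4077,.049,.3086]),
([-.166,.55,2.185,.515,.11,.902],[.409,.0509,.2535])]
e=lambda a,t:R.from_euler(a,t)
def fk(q,k):
    h,e0,d,a2,b,a3,L=k
    R1=e('z',q[0]);p=R1.apply([e0,d,0])+[0,0,h]
    R2=R1*e('y',q[1]);p=p+R2.apply([0,0,a2])
    R3=R2*e('y',q[2]);p=p+R3.apply([b,0,a3])
    R5=R3*e('z',q[3])*e('y',q[4]);p=p+R5.apply([0,0,L])
    return p,R5*e('z',q[5])
def fit(S=S):
    f=lambda k:np.concatenate([fk(q,k)[0]-np.array(p) for q,p in S])
    return least_squares(f,[.33,.05,.1,.4,.0,.35,.1])
# tool frame: x along fingers
k=fit().x
_C=None
def ik(p,Rt,q0,full=False):
    C=R.from_matrix(CM)
    f=lambda q:np.concatenate([fk(q,k)[0]-p,.2*((fk(q,k)[1]*C).inv()*Rt).as_rotvec()])
    lo=[-3.08,-.75,.22,-1.43,0,-2.85];hi=[3.08,2.2,2.44,4.57,2.65,2.85]
    s=least_squares(f,np.clip(q0,np.array(lo)+1e-3,np.array(hi)-1e-3),bounds=(lo,hi));return s.x,np.abs(s.fun).max()
q4=R.from_quat([.43826417,.55586248,-.43714566,.5548379])
CM=(fk(S[0][0],k)[1].inv()*q4).as_matrix()
if __name__=="__main__":
    s=fit();print(s.x,np.abs(s.fun).max());print(np.round(CM,3))
    q2=R.from_quat([.573,.416,-.415,.572]);print(((fk(S[3][0],k)[1]*R.from_matrix(CM)).inv()*q2).magnitude())
    for th in(0,.05,.1,.15,.2):
      for flip in(0,1):
        hd=-np.pi/2+np.pi*flip; Rt=down(hd)*R.from_rotvec([0,0,th*(1-2*flip)])
        for g in(.034,.04):
            p=np.array([.455,.05,g])-.164*Rt.as_matrix()[:,0]
            print(th,flip,g,*[ (np.round(x,2),round(er,4)) for x,er in [ik(p,Rt,[-.17,.7,2.2,q40,.2,1.4-3.14*flip]) for q40 in(0,)]])
E
python3 kin.py
```

```text
[2.73889971e-01 3.67299203e-04 1.11084463e-01 5.87611428e-01
 1.14129012e-01 3.91561608e-01 1.22566058e-01] 8.617375852218445e-05
[[-0. -0. -1.]
 [ 0.  1. -0.]
 [ 1. -0. -0.]]
0.001563335840854778
0 0 0.034 (array([-0.14,  0.7 ,  2.  ,  0.  ,  0.44,  1.44]), np.float64(0.0))
0 0 0.04 (array([-0.14,  0.69,  2.  ,  0.  ,  0.46,  1.44]), np.float64(0.0))
0 1 0.034 (array([-0.14,  0.7 ,  2.  , -0.  ,  0.44, -1.71]), np.float64(0.0))
0 1 0.04 (array([-0.14,  0.69,  2.  , -0.  ,  0.46, -1.71]), np.float64(0.0))
0.05 0 0.034 (array([-0.14,  0.7 ,  2.03,  0.02,  0.36,  1.41]), np.float64(0.0))
0.05 0 0.04 (array([-0.14,  0.68,  2.03,  0.02,  0.38,  1.41]), np.float64(0.0))
0.05 1 0.034 (array([-0.14,  0.7 ,  2.03,  0.02,  0.36, -1.73]), np.float64(0.0))
0.05 1 0.04 (array([-0.14,  0.68,  2.03,  0.02,  0.38, -1.73]), np.float64(0.0))
0.1 0 0.034 (array([-0.14,  0.69,  2.07,  0.05,  0.28,  1.38]), np.float64(0.0))
0.1 0 0.04 (array([-0.14,  0.68,  2.07,  0.05,  0.29,  1.38]), np.float64(0.0))
0.1 1 0.034 (array([-0.14,  0.69,  2.07,  0.05,  0.28, -1.77]), np.float64(0.0))
0.1 1 0.04 (array([-0.14,  0.68,  2.07,  0.05,  0.29, -1.76]), np.float64(0.0))
0.15 0 0.034 (array([-0.15,  0.7 ,  2.11,  0.12,  0.19,  1.31]), np.float64(0.0))
0.15 0 0.04 (array([-0.15,  0.68,  2.1 ,  0.11,  0.21,  1.32]), np.float64(0.0))
0.15 1 0.034 (array([-0.15,  0.7 ,  2.11,  0.12,  0.19, -1.83]), np.float64(0.0))
0.15 1 0.04 (array([-0.15,  0.68,  2.1 ,  0.11,  0.21, -1.83]), np.float64(0.0))
0.2 0 0.034 (array([-0.16,  0.7 ,  2.14,  0.3 ,  0.1 ,  1.12]), np.float64(0.0))
0.2 0 0.04 (array([-0.16,  0.69,  2.14,  0.26,  0.12,  1.16]), np.float64(0.0))
0.2 1 0.034 (array([-0.16,  0.7 ,  2.14,  0.3 ,  0.1 , -2.02]), np.float64(0.0))
0.2 1 0.04 (array([-0.16,  0.69,  2.14,  0.26,  0.12, -1.98]), np.float64(0.0))
```

Run:
```python
from shot import *; import kin
s=r.read_state()
Rt=down(-np.pi/2)*R.from_rotvec([0,0,.2])
g=np.array([.456,.0504,.036]);x=Rt.as_matrix()[:,0];p=g-.164*x
p1=p+[0,0,.055]
q=s["joint_pos"]
for a in plan(s["eef_pos"],s["eef_rot"],p1,Rt,3):print(*a)
print("then",Rt.inv().apply([0,0,-.055])*1000)
for f in(1,.75,.5,.25,0):
    q,e=kin.ik(p+[0,0,.055*f],Rt,q);print(np.round(q,3),e)
ax=np.array([.5196,-.1375]);ux=np.array([-.0462,.9989]);yaw=np.arctan2(ux[1],ux[0])-np.pi/2
print("yaw",yaw)
Rp=R.from_euler('z',np.pi/2+yaw)*Rt
print(np.round(Rp.as_matrix(),3))
nest=np.array([.5263,-.2756])
for nm,gp in dict(up=[*(nest-ux*.0034),.16],place=[*(nest-ux*.0034),.0605],push0=[*(np.array([.5306,-.3756])-ux*.03),.05],push1=[*(np.array([.5306,-.3756])+ux*.1),.05]).items():
    for R_,n in((Rp,"tilt"),(down(yaw),"vert")):
        q,e=kin.ik(np.array(gp)-.164*R_.as_matrix()[:,0],R_,[-.8,.7,1.6,0,.8,-.8]);print(nm,n,np.round(q,2),round(e,4))
for hd in(-np.pi/2,0,-1,-2.2):
  q=[-.5,.5,1.7,0,.9,-.5-hd]
  for a in range(0,360,60):
    gp=[ax[0]+.045*np.cos(np.radians(90-a)),ax[1]+.045*np.sin(np.radians(90-a)),.192]
    q,e=kin.ik(np.array(gp)-.164*np.array([0,0,-1]),down(hd),q);print(hd,a,np.round(q,2),round(e,4))
```

```text
2.1 4.4 0.2 -0.0002 -0.001 -0.0385
1.9 4.4 0.2 -0.0002 -0.001 -0.0385
1.7 4.5 0.2 -0.0002 -0.001 -0.0385
then [ 53.90366178 -10.92681319   0.        ]
[-0.154  0.557  2.115  0.113  0.274  1.311] 7.607094398842662e-10
[-0.154  0.591  2.122  0.133  0.232  1.29 ] 5.62771829137887e-11
[-0.154  0.626  2.129  0.161  0.191  1.261] 1.1215930406649478e-10
[-0.154  0.661  2.134  0.204  0.151  1.218] 2.2687960399281338e-10
[-0.154  0.697  2.139  0.275  0.113  1.147] 1.014042272373672e-09
yaw 0.046217939139874264
[[-0.009 -0.045  0.999]
 [ 0.198  0.979  0.046]
 [-0.98   0.199 -0.   ]]
up tilt [-0.74  0.63  1.51  0.15  1.15 -0.86] 0.0
up vert [-0.67  0.59  1.58 -0.    0.97 -0.72] 0.0
place tilt [-0.74  0.77  1.56  0.17  0.96 -0.9 ] 0.0
place vert [-0.67  0.74  1.64 -0.    0.77 -0.72] 0.0
push0 tilt [-0.87  0.87  1.33  0.14  1.1  -0.99] 0.0
push0 vert [-0.82  0.82  1.44 -0.    0.88 -0.86] 0.0
push1 tilt [-0.74  0.79  1.56  0.17  0.94 -0.9 ] 0.0
push1 vert [-0.67  0.75  1.64 -0.    0.74 -0.72] 0.0
-1.5707963267948966 0 [-0.39  0.46  1.73 -0.    0.95  1.18] 0.0
-1.5707963267948966 60 [-0.4   0.52  1
[... 469 characters left out ...]
-0.54] 0.0
0 240 [-0.54  0.44  1.78 -0.    0.92 -0.54] 0.0
0 300 [-0.46  0.43  1.81 -0.    0.91 -0.46] 0.0
-1 0 [-0.39  0.46  1.73 -0.    0.95  0.61] 0.0
-1 60 [-0.4   0.52  1.62 -0.    1.    0.6 ] 0.0
-1 120 [-0.47  0.53  1.59 -0.    1.02  0.53] 0.0
-1 180 [-0.54  0.49  1.67 -0.    0.98  0.46] 0.0
-1 240 [-0.54  0.44  1.78 -0.    0.92  0.46] 0.0
-1 300 [-0.46  0.43  1.81 -0.    0.91  0.54] 0.0
-2.2 0 [-0.39  0.46  1.73  0.    0.95  1.81] 0.0
-2.2 60 [-0.4   0.52  1.62  0.    1.    1.8 ] 0.0
-2.2 120 [-0.47  0.53  1.59  0.    1.02  1.73] 0.0
-2.2 180 [-0.54  0.49  1.67  0.    0.98  1.66] 0.0
-2.2 240 [-0.54  0.44  1.78  0.    0.92  1.66] 0.0
-2.2 300 [-0.46  0.43  1.81  0.    0.91  1.74] 0.0
```

servo_tool(
  steps=[50, 2, 4.4, 0, 0, -0.001, -0.0385, 50, 2, 4.4, 0, 0, -0.001, -0.0385, 50, 2, 4.5, 0.5, 0, -0.001, -0.0385, 50, 14, -2.8, 0, 0, 0, 0, 50, 14, -2.8, 0, 0, 0, 0, 50, 0, 0, 0, 0, 0, 0],
)

```text
time: 4.95
eef_pos: [0.423, 0.0508, 0.2239]
eef_rot: [0.549, 0.445, -0.444, 0.55]
contact_force: [-0.5, 0.1, 0.8]
gripper_width: 0.0498
```

```bash
python3 st.py; python3 shot.py wrist w3; python3 shot.py scene s3; python3 -c "
import cv2,numpy as np
a=cv2.imread('pics/s3.png');a=cv2.resize(a[180:360,220:400],None,fx=2.2,fy=2.2)
w=cv2.resize(cv2.imread('pics/w3.png'),(400,300));o=np.zeros((400,800,3),np.uint8);o[:396,:396]=a;o[:300,400:]=w;cv2.imwrite('pics/m3.png',o)"
```

```text
j [-0.154  0.627  2.133  0.185  0.177  1.237] tcp [0.423  0.0508 0.2239] grasp [0.4573 0.0509 0.0635] F [-0.5  0.1  0.8] w 0.0498 t 4.95
tilt axes x [ 0.209  0.    -0.978] z [ 0.002 -1.    -0.   ]
```

View pics/m3.png

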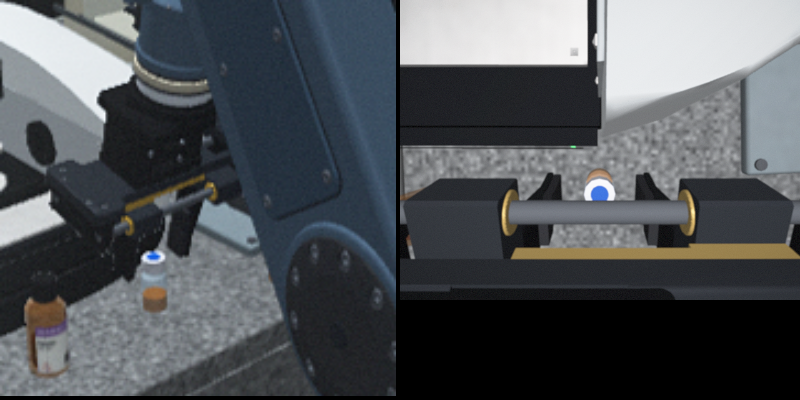

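servo_tool(
  steps=[50, 9, -2.3, 0, 0, 0, 0, 50, 9, -2.3, 0, 0, 0, 0, 50, 8.6, -2.4, 0, 0, 0, 0, 50, 0, 0, 0, 0, 0, 0],
)

```text
time: 5.38
eef_pos: [0.421, 0.0513, 0.1959]
eef_rot: [0.549, 0.446, -0.444, 0.549]
contact_force: [-0.9, 0.4, -0.2]
gripper_width: 0.0495
```

```bash
python3 st.py
```

```text
j [-0.154  0.699  2.148  0.358  0.095  1.062] tcp [0.421  0.0513 0.1959] grasp [0.4549 0.0516 0.0355] F [-0.9  0.4 -0.2] w 0.0495 t 5.3833
tilt axes x [ 0.207  0.002 -0.978] z [ 0.002 -1.    -0.001]
```

servo_tool(
  steps=[40, 0.5, 0, 1, 0, 0, 0, 10, 0, 0, 0, 0, 0, 0, 10, 0, 0, 0, 0, 0, 0, 10, 0, 0, 0, 0, 0, 0, 10, 0, 0, 0, 0, 0, 0],
)

```text
time: 5.8
eef_pos: [0.4209, 0.0505, 0.1953]
eef_rot: [0.549, 0.446, -0.444, 0.55]
contact_force: [-0.9, 0.5, 0.3]
gripper_width: 0.0243
```

servo_tool(
  steps=[10, 0, 0, 0, 0, 0, 0, 10, 0, 0, 0, 0, 0, 0],
)

```text
time: 5.97
eef_pos: [0.4208, 0.0505, 0.1952]
eef_rot: [0.549, 0.446, -0.444, 0.55]
contact_force: [-0.9, 0.5, 4.6]
gripper_width: 0.0217
```

servo_tool(
  steps=[10, -5, 1, 0, 0, 0, 0, 10, -10, 2, 0, 0, 0, 0, 10, -20, 4.2, 0, 0, 0, 0, 10, -29, 6.2, 0, 0, 0, 0, 10, -29, 6.2, 0, 0, 0, 0, 10, -29, 6.2, 0, 0, 0, 0, 10, -29, 6.2, 0, 0, 0, 0, 10, -29, 6.2, 0, 0, 0, 0, 10, 0, 0, 0, 0, 0, 0],
)

```text
time: 6.72
eef_pos: [0.4223, 0.0503, 0.3835]
eef_rot: [0.551, 0.443, -0.442, 0.553]
contact_force: [1.1, -0.2, -0.0]
gripper_width: 0.0218
```

```bash
python3 st.py; python3 shot.py wrist w4; python3 shot.py scene s4; python3 -c "
import cv2,numpy as np
a=cv2.imread('pics/s4.png');a=cv2.resize(a[140:320,220:400],None,fx=2.2,fy=2.2)
w=cv2.resize(cv2.imread('pics/w4.png'),(400,300));o=np.zeros((400,800,3),np.uint8);o[:396,:396]=a;o[:300,400:]=w;cv2.imwrite('pics/m4.png',o)"
```

```text
j [-0.156  0.265  1.998  0.054  0.663  1.373] tcp [0.4223 0.0503 0.3835] grasp [0.4579 0.0502 0.2235] F [ 1.1 -0.2 -0. ] w 0.0218 t 6.7167
tilt axes x [ 0.217 -0.    -0.976] z [ 0.003 -1.     0.001]
```

View pics/m4.png

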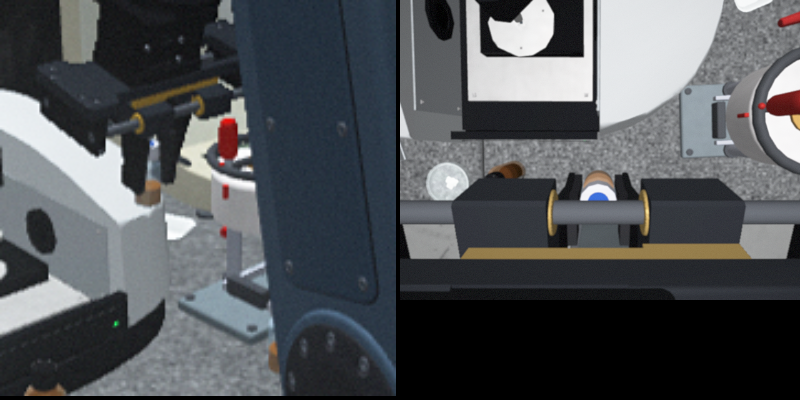

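Run:
```python
from shot import *; import kin
s=r.read_state()
yaw=.0462
Rp=R.from_euler('z',np.pi/2+yaw)*down(-np.pi/2)*R.from_rotvec([0,0,.208])
g=np.array([.5264,-.2804,.275]);p1=g-.164*Rp.as_matrix()[:,0]
p0=s["eef_pos"]+[0,0,.05]
rows=plan(p0,s["eef_rot"],p1,Rp,15)
for a in rows:print(*a)
q=s["joint_pos"];Rc=R.from_quat(s["eef_rot"]);p=p0.copy()
for a in rows:
    p=p+Rc.apply(np.array(a[:3])/1000);Rc=Rc*R.from_rotvec(a[3:]);q2,e=kin.ik(p,Rc,q);print(np.round(q2,2),round(e,5),np.round(abs(q2-q).max()*12,2));q=q2
```

```text
1.1 7.0 24.3 -0.1053 0.0223 -0.0001
0.5 4.4 24.9 -0.1053 0.0223 -0.0001
-0.0 1.8 25.3 -0.1053 0.0223 -0.0001
-0.6 -0.9 25.3 -0.1053 0.0223 -0.0001
-1.2 -3.6 25.1 -0.1053 0.0223 -0.0001
-1.7 -6.2 24.5 -0.1053 0.0223 -0.0001
-2.2 -8.7 23.7 -0.1053 0.0223 -0.0001
-2.8 -11.1 22.6 -0.1053 0.0223 -0.0001
-3.2 -13.5 21.2 -0.1053 0.0223 -0.0001
-3.7 -15.6 19.6 -0.1053 0.0223 -0.0001
-4.1 -17.6 17.8 -0.1053 0.0223 -0.0001
-4.5 -19.3 15.7 -0.1053 0.0223 -0.0001
-4.8 -20.9 13.5 -0.1053 0.0223 -0.0001
-5.1 -22.2 11.1 -0.1053 0.0223 -0.0001
-5.3 -23.2 8.6 -0.1053 0.0223 -0.0001
[-0.22  0.19  1.93  0.09  0.83  1.18] 0.0 2.27
[-0.28  0.2   1.91  0.13  0.85  0.99] 0.0 2.31
[-0.34  0.21  1.89  0.17  0.88  0.81] 0.0 2.2
[-0.4   0.23  1.87  0.2   0.91  0.63] 0.0 2.08
[-0.45  0.25  1.84  0.21  0.95  0.47] 0.0 1.97
[-0.49  0.27  1.81  0.23  0.99  0.31] 0.0 1.86
[-0.53  0.29  1.77  0.23  1.03  0.17] 0.0 1.76
[-0.57  0.31  1.73  0.24  1.08  0.03] 0.0 1.67
[-0.6   0.34  1.69  0.23  1.12 -0.11] 0.0 1.6
[-0.63  0.36  1.65  0.23  1.17 -0.23] 0.0 1.54
[-0.66  0.39  1.6   0.21  1.22 -0.36] 0.0 1.49
[-0.69  0.42  1.55  0.2   1.26 -0.48] 0.0 1.45
[-0.71  0.44  1.5   0.19  1.31 -0.6 ] 0.0 1.42
[-0.73  0.47  1.45  0.17  1.35 -0.72] 0.0 1.4
[-0.75  0.5   1.39  0.15  1.4  -0.83] 0.0 1.39
```

servo_tool(
  steps=[10, -25, 5.4, 0, 0, 0, 0, 10, -25, 5.4, 0, 0, 0, 0, 10, 1.1, 7, 24.3, -0.09, 0.019, 0, 10, 0.5, 4.4, 24.9, -0.1, 0.022, 0, 10, 0, 1.8, 25.3, -0.105, 0.022, 0, 10, -0.6, -0.9, 25.3, -0.105, 0.022, 0, 10, -1.2, -3.6, 25.1, -0.105, 0.022, 0, 10, -1.7, -6.2, 24.5, -0.105, 0.022, 0, 10, -2.2, -8.7, 23.7, -0.105, 0.022, 0, 10, -2.8, -11.1, 22.6, -0.105, 0.022, 0, 10, -3.2, -13.5, 21.2, -0.105, 0.022, 0, 10, -3.7, -15.6, 19.6, -0.105, 0.022, 0],
)

```text
time: 7.82
eef_pos: [0.4867, -0.1946, 0.4307]
eef_rot: [0.251, 0.663, -0.107, 0.697]
contact_force: [0.6, 0.3, -0.9]
gripper_width: 0.0215
```

servo_tool(
  steps=[10, -4.1, -17.6, 17.8, -0.105, 0.022, 0, 10, -4.5, -19.3, 15.7, -0.105, 0.022, 0, 10, -4.8, -20.9, 13.5, -0.105, 0.022, 0, 10, -5.1, -22.2, 11.1, -0.105, 0.022, 0, 10, -5.3, -23.2, 8.6, -0.105, 0.022, 0, 10, 0, 0, 0, 0, 0, 0, 10, 0, 0, 0, 0, 0, 0],
)

```text
time: 8.4
eef_pos: [0.5191, -0.3171, 0.4321]
eef_rot: [0.07, 0.705, 0.08, 0.702]
contact_force: [0.7, 0.0, -1.6]
gripper_width: 0.0215
```

```bash
python3 st.py
python3 - <<'E'
from shot import *
s=r.read_state()
Rp=R.from_euler('z',np.pi/2+.0462)*down(-np.pi/2)*R.from_rotvec([0,0,.208])
g=np.array([.5264,-.2804,.13]);p1=g-.164*Rp.as_matrix()[:,0]
for a in plan(s["eef_pos"],s["eef_rot"],p1,Rp,5):print(*a)
E
python3 shot.py wrist w5
```

```text
j [-0.762  0.499  1.411  0.151  1.386 -0.816] tcp [ 0.5191 -0.3171  0.4321] grasp [ 0.5181 -0.2825  0.2718] F [ 0.7  0.  -1.6] w 0.0215 t 8.4
tilt axes x [-0.006  0.211 -0.978] z [ 1.     0.014 -0.003]
27.8 -5.4 1.9 -0.0064 0.0008 -0.0009
27.8 -5.4 1.8 -0.0064 0.0008 -0.0009
27.8 -5.4 1.8 -0.0064 0.0008 -0.0009
27.8 -5.4 1.8 -0.0064 0.0008 -0.0009
27.8 -5.4 1.8 -0.0064 0.0008 -0.0009
```

View pics/w5.png

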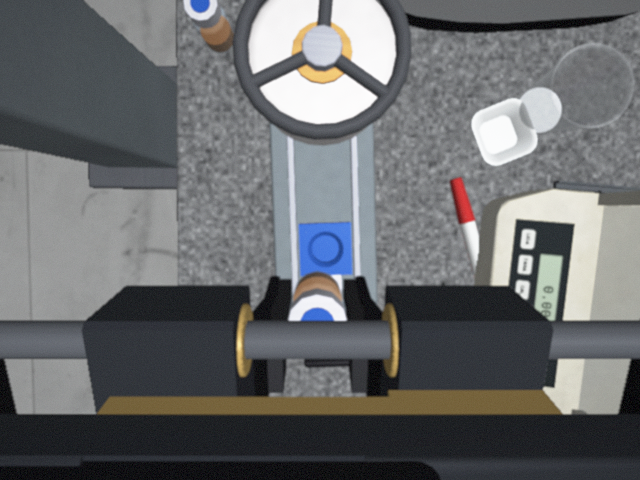

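Run:
```python
from shot import *
s,c,W,p=load("w5")
f=lambda a:np.round(a,4)
hsv=cv2.cvtColor(p,cv2.COLOR_BGR2HSV)
m=(hsv[...,0]>105)&(hsv[...,0]<130)&(hsv[...,1]>150)&(hsv[...,2]>80);m[:215]=0;m[276:]=0;m[:,:295]=0;m[:,355:]=0
t=m&(abs(W[...,2]-.034)<.003);print("top",cv2.minAreaRect(W[t][:,:2].astype(np.float32)*1000));h=m&(W[...,2]<.028);print("hole",h.sum(),f(W[h].mean(0)))
print("balance",[f(W[v,u]).tolist() for u,v in((480,300),(500,250),(520,220),(490,280),(545,300),(480,250))])
pw=(W[...,2]>.158)&(W[...,2]<.17);pw[:,:230]=0;pw[:,415:]=0;pw[145:]=0
# vial in tool frame
Rm=R.from_quat(s["eef_rot"]).as_matrix()
L=(W-s["eef_pos"])@Rm
q=np.zeros((480,640),bool);q[270:325,285:352]=1;q&=(L[...,0]>.12)&(L[...,0]<.22)&(abs(L[...,2])<.0118)
for a in np.arange(.13,.215,.006):
    k=q&(abs(L[...,0]-a)<.003)
    if k.sum()>3: print(round(a,3),k.sum(),f(L[k].mean(0)),f(L[k].max(0)),f(L[k].min(0)))
rows=np.arange(272,326,4)
for v in rows: print(v,f(W[v,318]),f(L[v,318]),p[v,318])
```

```text
top ((526.0819702148438, -276.00701904296875), (48.66750717163086, 48.90717315673828), 3.054351568222046)
hole 577 [ 0.5265 -0.2763  0.0237]
balance [[0.5526, -0.2584, 0.3433], [0.6851, -0.2733, 0.0524], [0.7008, -0.2457, 0.0553], [0.6781, -0.3014, 0.0502], [0.7244, -0.3173, 0.0596], [0.6787, -0.2762, 0.0225]]
0.148 1149 [0.1493 0.0122 0.001 ] [0.151  0.0175 0.0109] [ 0.1456  0.0081 -0.01  ]
0.154 223 [ 1.537e-01  1.420e-02 -1.000e-04] [0.157  0.0171 0.0118] [ 0.151   0.0046 -0.0106]
0.16 169 [ 0.159   0.0118 -0.0032] [0.163  0.016  0.0099] [ 0.157   0.0038 -0.011 ]
0.166 360 [ 1.666e-01  1.090e-02 -1.000e-04] [0.169  0.0146 0.0117] [ 0.1633  0.0031 -0.0114]
0.172 184 [ 0.1718  0.0111 -0.002 ] [0.175  0.014  0.0106] [ 0.169   0.0043 -0.0117]
0.178 154 [ 0.1778  0.01   -0.0023] [0.181  0.0128 0.0106] [ 0.175   0.0031 -0.0117]
0.184 110 [1.839e-01 9.100e-03 1.000e-04] [0.187  0.0118 0.0106] [ 0.1811  0.0024 -0.0116]
0.19 90 [0.1902 0.008  0.001 ] [0.193  0.0103 0.0106] [ 0.1874  0.004  -0.0084]
0.196 72 [0.1959 0.0067 0.0017] [0.199  0.0088 0.0113] [ 0.193   0.0015 -0.0083]
0.202 12 [0
[... 283 characters left out ...]
1674 0.0139 0.0013] [113 141 175]
288 [ 0.5192 -0.2685  0.2781] [0.1608 0.015  0.0012] [111 123 142]
292 [ 0.5192 -0.2686  0.2852] [0.1539 0.0164 0.0012] [113 106 106]
296 [ 0.5192 -0.2693  0.2886] [0.1504 0.0164 0.0012] [245 240 240]
300 [ 0.5192 -0.2704  0.2896] [0.1492 0.0155 0.0012] [248 244 244]
304 [ 0.5193 -0.2719  0.2891] [0.1493 0.014  0.0012] [247 243 243]
308 [ 0.5193 -0.2733  0.2892] [0.149  0.0127 0.0012] [212 134 108]
312 [ 0.5193 -0.2748  0.2886] [0.1492 0.0111 0.0012] [219 115  66]
316 [ 0.5193 -0.2761  0.2889] [0.1487 0.0098 0.0012] [216 112  61]
320 [ 0.5191 -0.2637  0.3407] [0.1006 0.0329 0.0011] [162  86  54]
324 [ 0.5192 -0.2641  0.3425] [0.0988 0.0329 0.0011] [80 75 73]
```

Run:
```python
from shot import *
s=r.read_state()
Rp=R.from_euler('z',np.pi/2+.0462)*down(-np.pi/2)*R.from_rotvec([0,0,.197])
g=np.array([.5264,-.2803,.075]);p1=g-.164*Rp.as_matrix()[:,0]
for a in plan(s["eef_pos"],s["eef_rot"],p1,Rp,8):print(*a)
```

```text
24.1 -4.8 1.2 -0.0039 0.0004 -0.002
24.1 -4.7 1.2 -0.0039 0.0004 -0.002
24.1 -4.7 1.2 -0.0039 0.0004 -0.002
24.2 -4.7 1.2 -0.0039 0.0004 -0.002
24.2 -4.6 1.2 -0.0039 0.0004 -0.002
24.2 -4.6 1.2 -0.0039 0.0004 -0.002
24.2 -4.5 1.2 -0.0039 0.0004 -0.002
24.2 -4.5 1.2 -0.0039 0.0004 -0.002
```

servo_tool(
  steps=[10, 24, -4.7, 1.2, -0.004, 0, -0.002, 10, 24, -4.7, 1.2, -0.004, 0, -0.002, 10, 24, -4.7, 1.2, -0.004, 0, -0.002, 10, 24, -4.7, 1.2, -0.004, 0, -0.002, 10, 24, -4.6, 1.2, -0.004, 0, -0.002, 10, 24, -4.6, 1.2, -0.004, 0, -0.002, 10, 24, -4.5, 1.2, -0.004, 0, -0.002, 10, 24, -4.5, 1.2, -0.004, 0, -0.002, 10, 0, 0, 0, 0, 0, 0, 10, 0, 0, 0, 0, 0, 0],
)

```text
time: 9.28
eef_pos: [0.5288, -0.3117, 0.2384]
eef_rot: [0.052, 0.704, 0.087, 0.703]
contact_force: [-0.2, 0.1, -0.5]
gripper_width: 0.0216
```

```bash
python3 st.py;  python3 shot.py wrist w6; python3 shot.py top t6; python3 -c "
import cv2,numpy as np
a=cv2.imread('pics/t6.png');a=cv2.resize(a[220:320,320:440],None,fx=3.3,fy=3.3)
w=cv2.resize(cv2.imread('pics/w6.png')[100:340,160:480],(400,300));o=np.zeros((400,800,3),np.uint8);o[:330,:396]=a;o[:300,400:]=w;cv2.imwrite('pics/m6.png',o)"
```

```text
j [-0.743  0.749  1.549  0.168  0.989 -0.895] tcp [ 0.5288 -0.3117  0.2384] grasp [ 0.5278 -0.2796  0.0776] F [-0.2  0.1 -0.5] w 0.0216 t 9.2833
tilt axes x [-0.006  0.195 -0.981] z [0.999 0.049 0.003]
```

View pics/m6.png

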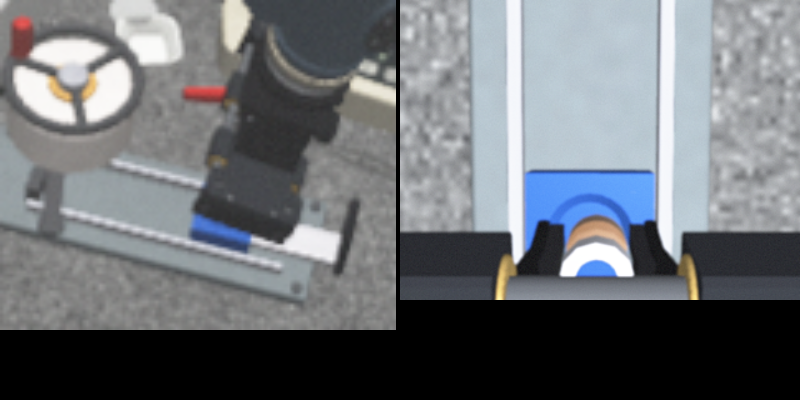

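servo_tool(
  steps=[10, 0, -0.7, -1.4, 0, 0, 0, 10, 5, -1, 0, 0, 0, 0, 10, 5, -1, 0, 0, 0, 0, 10, 0, 0, 0, 0, 0, 0],
)

```text
time: 9.72
eef_pos: [0.5279, -0.3141, 0.2294]
eef_rot: [0.051, 0.703, 0.085, 0.704]
contact_force: [1.1, -0.6, -0.9]
gripper_width: 0.022
```

```bash
python3 st.py;  python3 shot.py wrist w7; python3 -c "
import cv2,numpy as np
w=cv2.resize(cv2.imread('pics/w7.png')[180:340,200:440],(720,480));cv2.imwrite('pics/m7.png',w)"
```

```text
j [-0.747  0.762  1.552  0.17   0.968 -0.902] tcp [ 0.5279 -0.3141  0.2294] grasp [ 0.5275 -0.2827  0.0684] F [ 1.1 -0.6 -0.9] w 0.022 t 9.7167
tilt axes x [-0.002  0.192 -0.981] z [0.999 0.048 0.007]
```

View pics/m7.png

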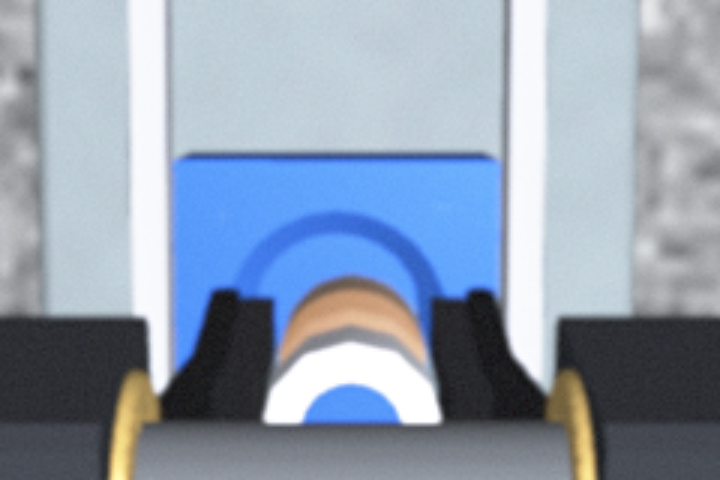

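Run:
```python
from shot import *
s,c,W,p=load("w7")
col=316
for v in range(228,322,4): print(v,np.round(W[v,col],4),np.round(W[v,312],4),p[v,col])
m=(W[...,2]>.031)&(W[...,2]<.037);m[:228]=0;m[300:]=0;m[:,:255]=0;m[:,370:]=0
print(np.round(W[236,258:369:4],4)[:, :2].tolist())
for v in(284,288,292):
  k=[u for u in range(285,350) if W[v,u,2]>.034 and abs(W[v,u,1]+.27)<.012]; print(v,k[0] if k else 0,k[-1] if k else 0, np.round(W[v,k].mean(0),4) if k else 0, np.round(W[v,k][[0,-1]],4).tolist() if k else 0)
```

```text
228 [ 0.5268 -0.2504  0.0118] [ 0.5248 -0.2505  0.0114] [220 210 197]
232 [ 0.5268 -0.2512  0.0295] [ 0.5249 -0.2513  0.0297] [153  80  48]
236 [ 0.5268 -0.2528  0.0332] [ 0.525  -0.2529  0.0336] [253 166  98]
240 [ 0.5269 -0.2546  0.0334] [ 0.5251 -0.2546  0.0345] [253 170 104]
244 [ 0.527  -0.2566  0.0327] [ 0.5251 -0.2566  0.0328] [253 165  97]
248 [ 0.5271 -0.2583  0.0335] [ 0.5252 -0.2584  0.0339] [253 166  98]
252 [ 0.5272 -0.2603  0.0324] [ 0.5253 -0.2605  0.0319] [220 113  60]
256 [ 0.5273 -0.2626  0.0291] [ 0.5254 -0.2626  0.0296] [216 108  58]
260 [ 0.5274 -0.2651  0.0252] [ 0.5255 -0.2654  0.0233] [253 165  97]
264 [ 0.5275 -0.2671  0.0246] [ 0.5256 -0.2673  0.0238] [252 160  93]
268 [ 0.5276 -0.2692  0.0237] [ 0.5257 -0.2693  0.0238] [253 161  93]
272 [ 0.5275 -0.2682  0.0415] [ 0.5257 -0.2688  0.0383] [138 111 108]
276 [ 0.5274 -0.2681  0.0522] [ 0.5258 -0.2686  0.0498] [ 97 118 146]
280 [ 0.5274 -0.2679  0.0624] [ 0.5258 -0.2682  0.0608] [115 152 199]
284 [ 0.5274 -0.2682  0.0687] [ 0.5259 -0.2687  0.0668] [149 182 224]
288 [ 0.5274 -0.2684  0.0751] [ 0.5259 -0.2696  0.
[... 685 characters left out ...]
-0.2537], [0.5111, -0.2536], [0.513, -0.2534], [0.5149, -0.2533], [0.5167, -0.2532], [0.5185, -0.2531], [0.5204, -0.2531], [0.5222, -0.253], [0.524, -0.2529], [0.5259, -0.2529], [0.5277, -0.2527], [0.5296, -0.2527], [0.5314, -0.2525], [0.5332, -0.2525], [0.5351, -0.2523], [0.5368, -0.2522], [0.5387, -0.2522], [0.5405, -0.252], [0.5425, -0.2521], [0.5442, -0.2519], [0.5461, -0.2518], [0.5479, -0.2517], [0.5498, -0.2517]]
284 285 349 [ 0.5279 -0.2698  0.0607] [[0.515, -0.2707, 0.0591], [0.541, -0.2699, 0.0572]]
288 285 349 [ 0.5279 -0.2704  0.0656] [[0.5153, -0.2718, 0.0616], [0.5406, -0.2706, 0.0619]]
292 285 349 [ 0.5279 -0.2705  0.0724] [[0.5155, -0.2727, 0.0649], [0.5404, -0.2716, 0.0647]]
```

servo_tool(
  steps=[10, 0.5, 2.7, -1.7, 0, 0, 0, 10, 0, 0, 0, 0, 0, 0, 10, 0, 0, 0, 0, 0, 0],
)

```text
time: 10.02
eef_pos: [0.5262, -0.3113, 0.2297]
eef_rot: [0.051, 0.703, 0.085, 0.704]
contact_force: [0.2, 0.1, -0.6]
gripper_width: 0.0215
```

```bash
python3 st.py;  python3 shot.py wrist w8; python3 -c "
import cv2,numpy as np
w=cv2.resize(cv2.imread('pics/w8.png')[180:340,200:440],(720,480));cv2.imwrite('pics/m8.png',w)
from shot import *
s,c,W,p=load('w8')
for v in range(228,296,4): print(v,np.round(W[v,315],4))
"
```

```text
j [-0.745  0.759  1.56   0.171  0.963 -0.902] tcp [ 0.5262 -0.3113  0.2297] grasp [ 0.5259 -0.2799  0.0687] F [ 0.2  0.1 -0.6] w 0.0215 t 10.0167
tilt axes x [-0.002  0.192 -0.981] z [0.999 0.048 0.007]
228 [ 0.5246 -0.2476  0.0117]
232 [ 0.5247 -0.2497  0.0124]
236 [ 0.5248 -0.2513  0.0177]
240 [ 0.5248 -0.2519  0.0338]
244 [ 0.5249 -0.2537  0.0337]
248 [ 0.525  -0.2555  0.0343]
252 [ 0.525  -0.2574  0.0337]
256 [ 0.5251 -0.2593  0.0336]
260 [ 0.5252 -0.2614  0.0321]
264 [ 0.5254 -0.2646  0.0232]
268 [ 0.5255 -0.2664  0.0243]
272 [ 0.5254 -0.2655  0.0413]
276 [ 0.5254 -0.2653  0.0527]
280 [ 0.5253 -0.2652  0.0621]
284 [ 0.5254 -0.2658  0.0673]
288 [ 0.5253 -0.2658  0.075 ]
292 [ 0.5253 -0.2655  0.083 ]
```

View pics/m8.png

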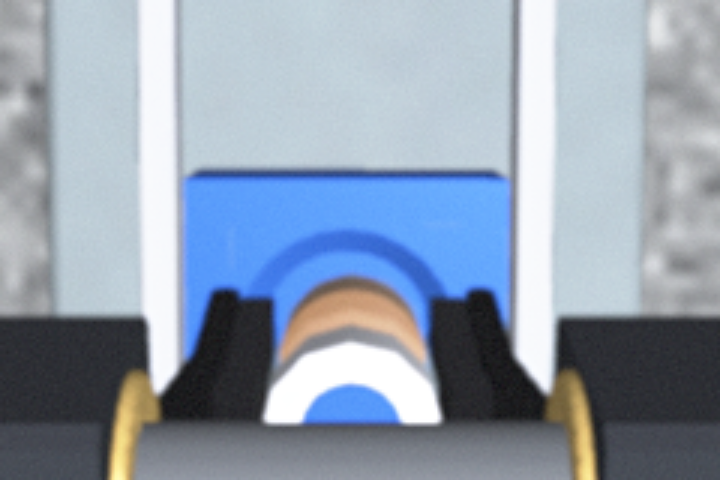

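servo_tool(
  steps=[10, 3, -0.6, 0, 0, 0, 0, 10, 3, -0.6, 0, 0, 0, 0, 10, 2, -0.4, 0, 0, 0, 0, 10, 0, 0, 0, 0, 0, 0],
)

```text
time: 10.4
eef_pos: [0.5263, -0.3114, 0.2208]
eef_rot: [0.051, 0.703, 0.086, 0.704]
contact_force: [0.3, -0.3, 0.8]
gripper_width: 0.0219
```

```bash
python3 st.py
```

```text
j [-0.746  0.773  1.562  0.172  0.948 -0.905] tcp [ 0.5263 -0.3114  0.2208] grasp [ 0.5258 -0.2799  0.0599] F [ 0.3 -0.3  0.8] w 0.0219 t 10.4
tilt axes x [-0.003  0.192 -0.981] z [0.999 0.048 0.006]
```

servo_tool(
  steps=[10, 0.6, -0.1, 0, 0, 0, 0, 10, 0, 0, 0, 0, 0, 0, 26, 0, 0, 0, 0, 0, 0, 34, 0, 0, 0, 0, 0, 0, 45, 0, 0, 0, 0, 0, 0, 45, 0, 0, 0, 0, 0, 0, 45, 0, 0, 0, 0, 0, 0, 45, 0, 0, 0, 0, 0, 0],
)

```text
time: 11.07
eef_pos: [0.5265, -0.3115, 0.221]
eef_rot: [0.051, 0.703, 0.085, 0.705]
contact_force: [0.3, 0.5, 0.0]
gripper_width: 0.0436
```

servo_tool(
  steps=[45, -20, 4, 0, 0, 0, 0, 45, -29, 5.8, 0, 0, 0, 0, 45, -29, 5.8, 0, 0, 0, 0, 45, -29, 5.8, 0, 0, 0, 0, 45, 0, 0, 0, 0, 0, 0],
)

```text
time: 11.48
eef_pos: [0.527, -0.3121, 0.3361]
eef_rot: [0.048, 0.7, 0.083, 0.708]
contact_force: [0.9, -0.9, -0.1]
gripper_width: 0.0447
```

```bash
python3 st.py;  python3 shot.py wrist w9; python3 shot.py top t9
python3 - <<'E'
import cv2,numpy as np
from shot import *
a=cv2.imread('pics/t9.png');a=cv2.resize(a[220:320,320:440],None,fx=3.3,fy=3.3)
w=cv2.resize(cv2.imread('pics/w9.png')[180:340,200:440],(400,267));o=np.zeros((400,800,3),np.uint8);o[:330,:396]=a;o[:267,400:]=w;cv2.imwrite('pics/m9.png',o)
s,c,W,p=load("w9")
t=(W[...,2]>.068)&(W[...,2]<.082)&(abs(W[...,1]+.276)<.03)&(abs(W[...,0]-.526)<.03)
print(t.sum(),W[t].mean(0),cv2.minEnclosingCircle(W[t][:,:2].astype(np.float32)*1000))
E
```

```text
j [-0.746  0.609  1.502  0.153  1.157 -0.866] tcp [ 0.527  -0.3121  0.3361] grasp [ 0.5281 -0.2819  0.1749] F [ 0.9 -0.9 -0.1] w 0.0447 t 11.4833
tilt axes x [ 0.006  0.184 -0.983] z [0.999 0.048 0.016]
875 [ 0.5274543  -0.27628922  0.07523285] ((527.5416870117188, -276.71429443359375), 10.487848281860352)
```

View pics/m9.png

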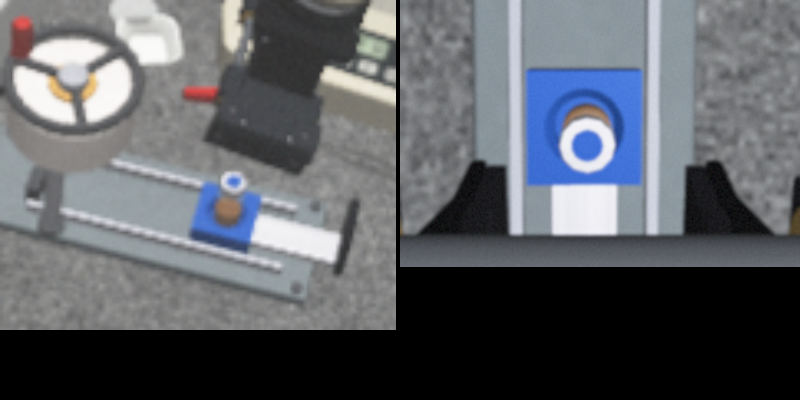

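Run:
```python
from shot import *; import kin
s=r.read_state()
Rp=R.from_euler('z',np.pi/2+.0462)*down(-np.pi/2)*R.from_rotvec([0,0,.19])
g=np.array([.5321,-.4072,.17]);p1=g-.164*Rp.as_matrix()[:,0]
for a in plan(s["eef_pos"],s["eef_rot"],p1,Rp,5):print(*a)
print(Rp.inv().apply([0,0,-.11])*1000, kin.ik(p1-[0,0,.11],Rp,s["joint_pos"]))
```

```text
-4.7 -25.0 0.3 0.0008 0.0018 0.0
-4.7 -25.0 0.3 0.0008 0.0018 0.0
-4.7 -25.0 0.3 0.0008 0.0018 0.0
-4.7 -25.0 0.3 0.0008 0.0018 0.0
-4.7 -25.0 0.4 0.0008 0.0018 0.0
[ 1.08020466e+02 -2.07744784e+01 -1.22124533e-14] (array([-0.86986953,  0.85313785,  1.33177305,  0.12866275,  1.11137197,
       -0.98212768]), np.float64(2.0666659494850137e-09))
```

servo_tool(
  steps=[0, -4.7, -25, 0.3, 0, 0.002, 0, 0, -4.7, -25, 0.3, 0, 0.002, 0, 0, -4.7, -25, 0.3, 0, 0.002, 0, 0, -4.7, -25, 0.3, 0, 0.002, 0, 0, -4.7, -25, 0.3, 0, 0.002, 0, 0, 27, -5.2, 0, 0, 0, 0, 0, 27, -5.2, 0, 0, 0, 0, 0, 27, -5.2, 0, 0, 0, 0, 0, 27, -5.2, 0, 0, 0, 0, 0, 0, 0, 0, 0, 0, 0, 0, 0, 0, 0, 0, 0, 0],
)

```text
time: 12.5
eef_pos: [0.5322, -0.4367, 0.2159]
eef_rot: [0.053, 0.708, 0.087, 0.699]
contact_force: [1.1, 0.1, 0.4]
gripper_width: 0.0005
```

```bash
python3 st.py
python3 - <<'E'
from shot import *
s=r.read_state();ax=np.array([.5196,-.1375]);ux=np.array([-.0462,.9989]);uy=np.array([-ux[1],ux[0]])
g=s["eef_pos"]+.164*R.from_quat(s["eef_rot"]).as_matrix()[:,0]
print("dist along -x",-(g[:2]-ax)@ux,"lateral",(g[:2]-ax)@uy)
M=R.from_quat(s["eef_rot"]);print("10mm along ux in tool",M.inv().apply([*ux*10,0]))
E
python3 shot.py wrist w10; python3 shot.py top t10; python3 -c "
import cv2,numpy as np
a=cv2.imread('pics/t10.png');a=cv2.resize(a[220:320,320:440],None,fx=3.3,fy=3.3)
w=cv2.resize(cv2.imread('pics/w10.png'),(400,300));o=np.zeros((400,800,3),np.uint8);o[:330,:396]=a;o[:300,400:]=w;cv2.imwrite('pics/m10.png',o)"
```

```text
j [-0.87   0.86   1.335  0.127  1.113 -0.985] tcp [ 0.5322 -0.4367  0.2159] grasp [ 0.5294 -0.4045  0.0551] F [1.1 0.1 0.4] w 0.0005 t 12.5
tilt axes x [-0.017  0.197 -0.98 ] z [ 0.999  0.05  -0.007]
dist along -x 0.2671536222091614 lateral 0.002544547465814266
10mm along ux in tool [1.97204255 9.80321315 0.04031199]
```

View pics/m10.png

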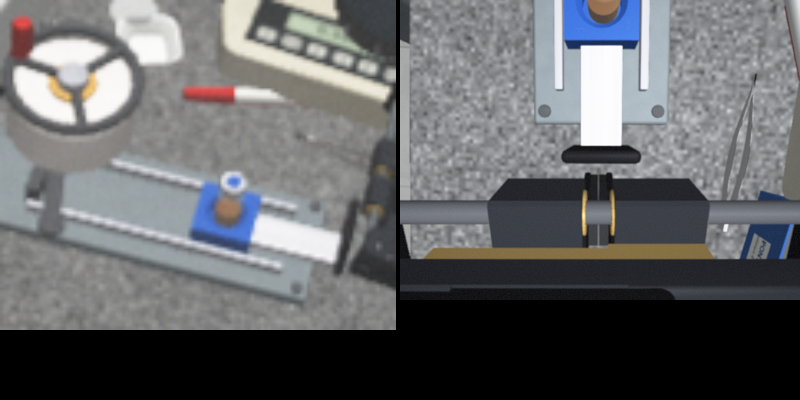

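servo_tool(
  steps=[0, 0.6, 2.9, 0, 0, 0, 0, 0, 0.6, 2.9, 0, 0, 0, 0, 0, 0.6, 2.9, 0, 0, 0, 0, 0, 0.6, 2.9, 0, 0, 0, 0, 0, 0.6, 2.9, 0, 0, 0, 0, 0, 0.8, 3.9, 0, 0, 0, 0, 0, 1, 4.9, 0, 0, 0, 0, 0, 1, 4.9, 0, 0, 0, 0],
)

```text
time: 13.27
eef_pos: [0.5319, -0.4093, 0.2196]
eef_rot: [0.05, 0.706, 0.085, 0.702]
contact_force: [-0.1, -3.5, 3.0]
gripper_width: 0.0003
```

servo_tool(
  steps=[0, 1.2, 5.9, 0, 0, 0, 0, 0, 1.2, 5.9, 0, 0, 0, 0, 0, 1.2, 5.9, 0, 0, 0, 0, 0, 1.2, 5.9, 0, 0, 0, 0, 0, 1.2, 5.9, 0, 0, 0, 0, 0, 1.2, 5.9, 0, 0, 0, 0, 0, 1.2, 5.9, 0, 0, 0, 0, 0, 1, 4.9, 0, 0, 0, 0, 0, 1, 4.9, 0, 0, 0, 0],
)

```text
time: 14.02
eef_pos: [0.5291, -0.3563, 0.2185]
eef_rot: [0.05, 0.706, 0.086, 0.701]
contact_force: [0.3, -3.7, 2.5]
gripper_width: 0.0004
```

```bash
cat > pos.py <<'E'
from shot import *
s=r.read_state();ax=np.array([.5196,-.1375]);ux=np.array([-.0462,.9989]);uy=np.array([-ux[1],ux[0]])
M=R.from_quat(s["eef_rot"])
g=s["eef_pos"]+.164*M.as_matrix()[:,0]
print("g",np.round(g,4),"dist along -x %.1f lateral %.1f mm"%(-1000*(g[:2]-ax)@ux,1000*(g[:2]-ax)@uy),"F",np.round(s["contact_force"],1),"F.ux",round(s["contact_force"][:2]@ux,1),"t",s["time"])
E
python3 pos.py; python3 shot.py wrist w11
```

```text
g [ 0.5271 -0.325   0.0575] dist along -x 187.7 lateral 1.1 mm F [ 0.3 -3.7  2.5] F.ux -3.7 t 14.0167
```

View pics/w11.png

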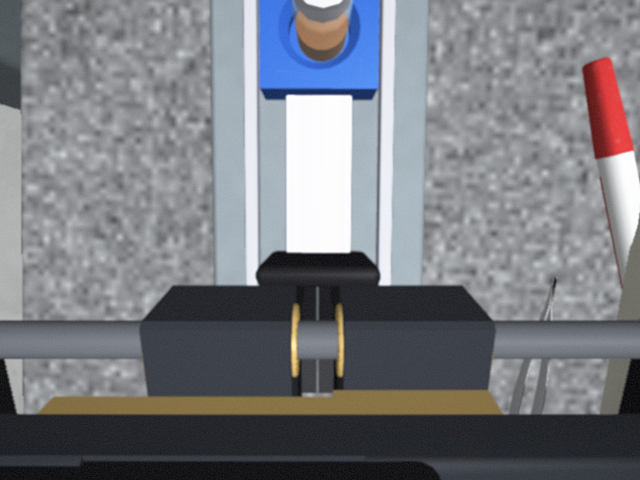

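servo_tool(
  steps=[0, 1.2, 5.3, 0, 0, 0, 0, 0, 1.2, 5.3, 0, 0, 0, 0, 0, 1.2, 5.3, 0, 0, 0, 0, 0, 1.1, 5, 0, 0, 0, 0, 0, 1, 4.4, 0, 0, 0, 0, 0, 1, 4, 0, 0, 0, 0, 0, 0.8, 3.5, 0, 0, 0, 0, 0, 0.6, 2.5, 0, 0, 0, 0, 0, 0.4, 2, 0, 0, 0, 0],
)

```text
time: 14.82
eef_pos: [0.527, -0.3183, 0.2172]
eef_rot: [0.05, 0.706, 0.086, 0.701]
contact_force: [-0.9, -2.5, 2.1]
gripper_width: 0.0002
```

```bash
python3 pos.py
```

```text
g [ 0.525  -0.287   0.0562] dist along -x 149.5 lateral 1.5 mm F [-0.9 -2.5  2.1] F.ux -2.4 t 14.8167
```

servo_tool(
  steps=[0, 0.4, 2, 0, 0, 0, 0, 0, 0.4, 2, 0, 0, 0, 0, 0, 0.3, 1.5, 0, 0, 0, 0, 0, 0.2, 1, 0, 0, 0, 0, 0, 0.2, 1, 0, 0, 0, 0],
)

```text
time: 15.23
eef_pos: [0.5267, -0.3111, 0.2172]
eef_rot: [0.05, 0.706, 0.086, 0.701]
contact_force: [-0.2, -3.0, 1.6]
gripper_width: 0.0005
```

```bash
python3 pos.py
```

```text
g [ 0.5247 -0.2797  0.0562] dist along -x 142.3 lateral 1.5 mm F [-0.2 -3.   1.6] F.ux -3.0 t 15.2333
```

servo_tool(
  steps=[0, 0.2, 1, 0, 0, 0, 0, 0, 0.2, 1, 0, 0, 0, 0],
)

```text
time: 15.4
eef_pos: [0.5266, -0.3091, 0.2172]
eef_rot: [0.05, 0.706, 0.086, 0.701]
contact_force: [0.2, -3.7, 3.0]
gripper_width: 0.0004
```

servo_tool(
  steps=[0, 0.2, 1, 0, 0, 0, 0],
)

```text
time: 15.48
eef_pos: [0.5265, -0.308, 0.2172]
eef_rot: [0.05, 0.706, 0.086, 0.701]
contact_force: [0.2, -3.6, 2.0]
gripper_width: 0.0004
```

```bash
python3 pos.py
```

```text
g [ 0.5245 -0.2767  0.0562] dist along -x 139.3 lateral 1.5 mm F [ 0.2 -3.6  2. ] F.ux -3.6 t 15.4833
```

Near home; creep in single millimetre steps feeling for the stop.

servo_tool(
  steps=[0, 0.2, 1, 0, 0, 0, 0],
)

```text
time: 15.57
eef_pos: [0.5266, -0.3074, 0.2173]
eef_rot: [0.05, 0.706, 0.085, 0.701]
contact_force: [0.0, -5.4, 2.8]
gripper_width: 0.0005
```

servo_tool(
  steps=[0, 0.2, 1, 0, 0, 0, 0],
)

```text
time: 15.65
eef_pos: [0.5266, -0.3067, 0.2174]
eef_rot: [0.049, 0.706, 0.085, 0.701]
contact_force: [-2.0, -7.8, 2.6]
gripper_width: 0.0003
```

servo_tool(
  steps=[0, 0.1, 0.6, 0, 0, 0, 0],
)

```text
time: 15.73
eef_pos: [0.5266, -0.3064, 0.2175]
eef_rot: [0.049, 0.706, 0.085, 0.701]
contact_force: [-0.7, -7.5, 1.6]
gripper_width: 0.0005
```

```bash
python3 pos.py
```

```text
g [ 0.5247 -0.2757  0.0564] dist along -x 138.3 lateral 1.3 mm F [-0.7 -7.5  1.6] F.ux -7.4 t 15.7333
```

servo_tool(
  steps=[0, 0.1, 0.6, 0, 0, 0, 0, 0, 0, 0, 0, 0, 0, 0, 0, 0, 0, 0, 0, 0, 0, 0, 0, 0, 0, 0, 0],
)

```text
validation failed for argument at $.st...
```

servo_tool(
  steps=[0, -0.4, -2, 0, 0, 0, 0, 0, -1, -5, 0, 0, 0, 0, 0, -3, -15, 0, 0, 0, 0, 0, 0, 0, 0, 0, 0, 0, 0, 0, 0, 0, 0, 0, 0],
)

```text
time: 16.15
eef_pos: [0.5273, -0.3285, 0.2168]
eef_rot: [0.051, 0.706, 0.086, 0.701]
contact_force: [-0.7, 0.6, 0.4]
gripper_width: 0.0004
```

```bash
python3 pos.py; python3 shot.py wrist w12; python3 shot.py top t12; python3 shot.py scene s12
python3 - <<'E'
from shot import *
s,c,W,p=load("w12")
pl=(W[...,2]>.060)&(W[...,2]<.07)&(abs(W[...,1]+.26)<.03)&(abs(W[...,0]-.525)<.04)
print("plate",pl.sum(),cv2.minAreaRect(W[pl][:,:2].astype(np.float32)*1000))
a=cv2.imread('pics/t12.png');a=cv2.resize(a[220:320,320:440],None,fx=3.3,fy=3.3)
b=cv2.imread('pics/s12.png');b=cv2.resize(b[180:310,290:420],(300,300))
w=cv2.resize(cv2.imread('pics/w12.png'),(400,300));o=np.zeros((600,800,3),np.uint8);o[:330,:396]=a;o[:300,400:]=w;o[300:,400:700]=b;cv2.imwrite('pics/m12.png',o)
E
```

```text
g [ 0.5253 -0.2969  0.0559] dist along -x 159.5 lateral 1.6 mm F [-0.7  0.6  0.4] F.ux 0.6 t 16.15
plate 3322 ((525.8724975585938, -272.463134765625), (45.717952728271484, 34.904212951660156), 2.738478660583496)
```

View pics/m12.png

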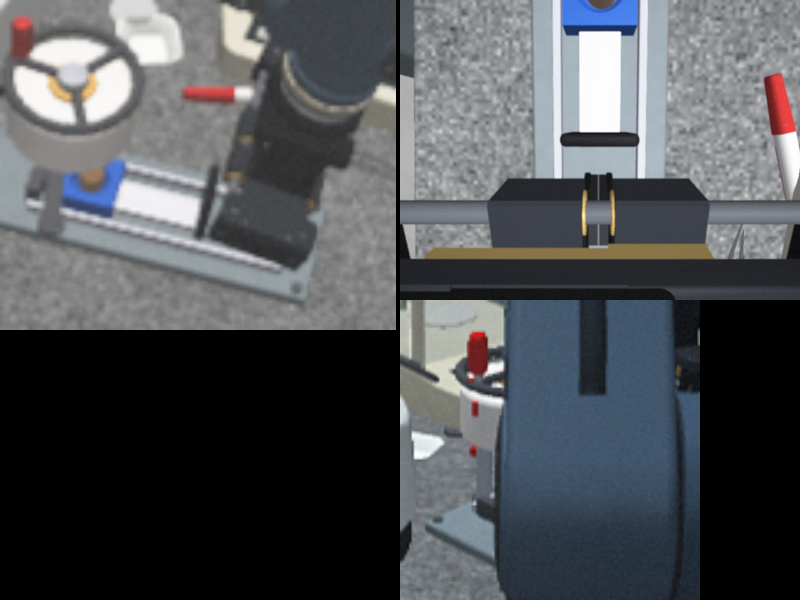

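Run:
```python
from shot import *
ax=np.array([.5196,-.1375]);ux=np.array([-.0462,.9989])
for t in("w12","w10","w1"):
    s,c,W,p=load(t)
    y0=-.259 if t=="w12" else -.3756
    if t!="w1": W=W[:275]
    pl=(W[...,2]>.061)&(W[...,2]<.069)&(abs(W[...,1]-y0)<.012)&(abs(W[...,0]-.527)<.03)
    P=W[pl][:,:2];d=-(P-ax)@ux;print(t,len(P),np.round(np.percentile(d,[3,50,97])*1000,1))
    # block rear edge / top
    hsv=cv2.cvtColor(p,cv2.COLOR_BGR2HSV)[:len(W)]
    m=(hsv[...,0]>105)&(hsv[...,0]<130)&(hsv[...,1]>150)&(abs(W[...,2]-.034)<.003)&(abs(W[...,0]-.526)<.012);
    if m.any(): d=-(W[m][:,:2]-ax)@ux;print(" block rear",np.round(np.percentile(d,[1,99])*1000,1))
```

```text
w12 2822 [117.7 121.5 125.5]
 block rear [30.9 47.3]
w10 2797 [235.1 238.6 242.6]
 block rear [149.2 164.6]
w1 490 [234.4 237.2 242. ]
 block rear [113.3 162.5]
```

servo_tool(
  steps=[0, -34, 6.9, 0, 0, 0, 0, 0, -34, 6.9, 0, 0, 0, 0, 0, -34, 6.9, 0, 0, 0, 0, 0, -34, 6.9, 0, 0, 0, 0, 0, -34, 6.9, 0, 0, 0, 0, 0, -34, 6.9, 0, 0, 0, 0, 0, -34, 6.9, 0, 0, 0, 0, 50, 0, 0, 0, 0, 0, 0],
)

```text
time: 16.97
eef_pos: [0.5291, -0.3259, 0.4682]
eef_rot: [0.047, 0.703, 0.083, 0.705]
contact_force: [1.3, -0.3, 1.4]
gripper_width: 0.0026
```

```bash
python3 pos.py; python3 shot.py wrist w13
python3 - <<'E'
from shot import *; import kin
s=r.read_state()
Rp=down(.0462)
h=np.array([.5219,-.0933])
p1=np.array([*h,.285+.164])
rows=plan(s["eef_pos"],s["eef_rot"],p1,Rp,9)
for a in rows:print(*a)
print(kin.ik(p1,Rp,s["joint_pos"]),kin.ik(p1-[0,0,.093],Rp,s["joint_pos"]))
_,c,W,p=load("w13")
hsv=cv2.cvtColor(p,cv2.COLOR_BGR2HSV)
red=((hsv[...,0]<8)|(hsv[...,0]>172))&(hsv[...,1]>150)&(W[...,2]>.19)
red&=np.hypot(W[...,0]-.5196,W[...,1]+.1375)<.07
print(red.sum(),W[red].mean(0), cv2.minEnclosingCircle(W[red&(W[...,2]>.2)][:,:2].astype(np.float32)*1000))
wh=(W[...,2]>.155)&(W[...,2]<.169)&(np.hypot(W[...,0]-.5196,W[...,1]+.1375)<.07)
print("wheel",cv2.minEnclosingCircle(W[wh][:,:2].astype(np.float32)*1000))
E
```

```text
g [ 0.5288 -0.296   0.3069] dist along -x 158.8 lateral -1.8 mm F [ 1.3 -0.3  1.4] F.ux -0.3 t 16.9667
6.5 25.1 0.6 0.0006 0.0004 -0.0207
6.0 25.2 0.6 0.0006 0.0004 -0.0207
5.5 25.3 0.5 0.0006 0.0004 -0.0207
4.9 25.4 0.5 0.0006 0.0004 -0.0207
4.4 25.5 0.5 0.0006 0.0004 -0.0207
3.9 25.6 0.5 0.0006 0.0004 -0.0207
3.3 25.7 0.5 0.0006 0.0004 -0.0207
2.8 25.7 0.5 0.0006 0.0004 -0.0207
2.3 25.8 0.5 0.0006 0.0004 -0.0207
(array([-3.87989634e-01,  3.46754299e-01,  1.61572141e+00, -9.44667534e-07,
        1.17911666e+00, -4.34189673e-01]), np.float64(1.1714824356304051e-08)) (array([-3.87989621e-01,  4.67738728e-01,  1.72077006e+00, -1.11893620e-06,
        9.53083633e-01, -4.34189366e-01]), np.float64(9.07975708508424e-12))
0 [nan nan nan] ((0.0, 0.0), 0.0)
wheel ((519.783447265625, -138.167236328125), 56.7700309753418)<stdin>:13: RuntimeWarning: Mean of empty slice.
  ret = um.true_divide(
```

View pics/w13.png

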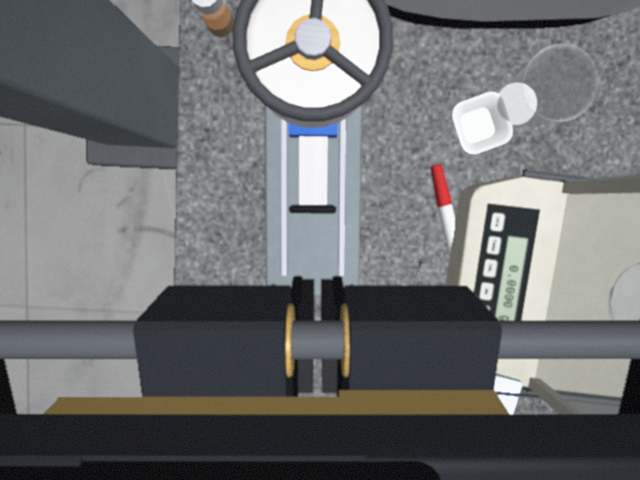

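servo_tool(
  steps=[50, 6.5, 25, 0.6, 0, 0, -0.0207, 50, 6, 25, 0.6, 0, 0, -0.0207, 50, 5.5, 25, 0.5, 0, 0, -0.0207, 50, 5, 25, 0.5, 0, 0, -0.0207, 50, 4.4, 25.5, 0.5, 0, 0, -0.0207, 50, 4, 25.5, 0.5, 0, 0, -0.0207, 50, 3.3, 25.5, 0.5, 0, 0, -0.0207, 50, 2.8, 25.5, 0.5, 0, 0, -0.0207, 50, 2.3, 25.5, 0.5, 0, 0, -0.0207, 50, 0, 0, 0, 0, 0, 0, 50, 0, 0, 0, 0, 0, 0],
)

```text
time: 17.93
eef_pos: [0.5204, -0.0934, 0.444]
eef_rot: [-0.016, 0.709, 0.022, 0.705]
contact_force: [-0.0, 0.4, 0.5]
gripper_width: 0.0498
```

```bash
python3 st.py; python3 shot.py wrist w14
python3 - <<'E'
from shot import *
s=r.read_state();Rp=down(.0462);p1=np.array([.5219,-.0933,.215+.164])
for a in plan(s["eef_pos"],s["eef_rot"],p1,Rp,3):print(*a)
E
```

```text
j [-0.39   0.352  1.623  0.005  1.175 -0.446] tcp [ 0.5204 -0.0934  0.444 ] grasp [ 0.5193 -0.0922  0.28  ] F [-0.   0.4  0.5] w 0.0498 t 17.9333
tilt axes x [-0.006  0.007 -1.   ] z [ 0.999  0.053 -0.006]
21.8 0.3 0.5 0.0019 -0.0016 -0.0023
21.8 0.3 0.5 0.0019 -0.0016 -0.0023
21.8 0.4 0.4 0.0019 -0.0016 -0.0023
```

View pics/w14.png

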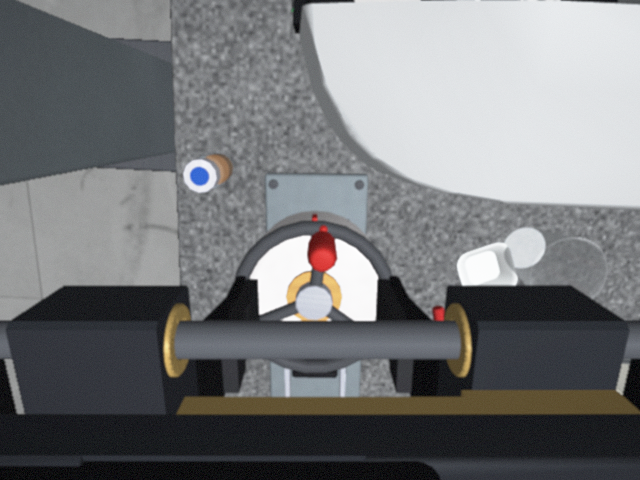

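Run:
```python
from shot import *
s,c,W,p=load("w14")
hsv=cv2.cvtColor(p,cv2.COLOR_BGR2HSV)
red=((hsv[...,0]<8)|(hsv[...,0]>172))&(hsv[...,1]>120);red[:,:300]=0;red[:,345:]=0;red[:222]=0;red[280:]=0
t=red&(W[...,2]>.202);print(red.sum(),t.sum(),W[t].mean(0),cv2.minEnclosingCircle(W[t][:,:2].astype(np.float32)*1000))
print(np.nanpercentile(W[red],[1,99],axis=0), W[216,315])
for v in range(226,272,4):print(v,np.round(W[v,322],4))
```

```text
938 552 [ 0.52251298 -0.09099197  0.20496139] ((522.6614379882812, -91.70821380615234), 7.963107109069824)
[[ 0.51512417 -0.09890598  0.16378881]
 [ 0.52941458 -0.08305015  0.20672384]] [ 0.51749352 -0.08160792  0.14104909]
226 [ 0.5223 -0.083   0.1639]
230 [ 0.5224 -0.0851  0.1659]
234 [ 0.5222 -0.0832  0.1833]
238 [ 0.5222 -0.0834  0.1917]
242 [ 0.5222 -0.0836  0.1995]
246 [ 0.5222 -0.0851  0.2024]
250 [ 0.5223 -0.0866  0.205 ]
254 [ 0.5224 -0.089   0.2047]
258 [ 0.5225 -0.0911  0.2056]
262 [ 0.5227 -0.0934  0.2056]
266 [ 0.5228 -0.096   0.2049]
270 [ 0.523  -0.0985  0.2045]
```

servo_tool(
  steps=[50, 20, 0.3, 1, 0.002, -0.0016, -0.0023, 50, 20, 0, 1, 0.002, -0.0016, -0.0023, 50, 20, -0.3, 1, 0.002, -0.0016, -0.0023, 50, 0, 0, 0, 0, 0, 0],
)

```text
time: 18.32
eef_pos: [0.5229, -0.0957, 0.3816]
eef_rot: [-0.014, 0.709, 0.016, 0.705]
contact_force: [-0.2, -0.1, 0.2]
gripper_width: 0.0499
```

```bash
python3 st.py; python3 shot.py wrist w15
```

```text
j [-0.391  0.434  1.69   0.     1.024 -0.434] tcp [ 0.5229 -0.0957  0.3816] grasp [ 0.522  -0.0953  0.2176] F [-0.2 -0.1  0.2] w 0.0499 t 18.3167
tilt axes x [-0.005  0.002 -1.   ] z [ 0.999  0.043 -0.005]
```

View pics/w15.png

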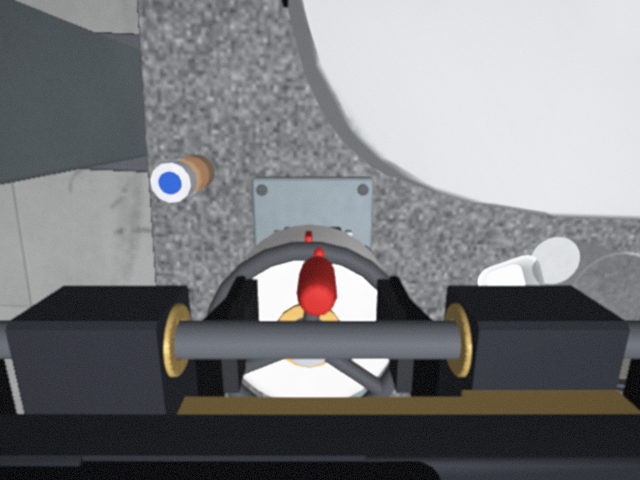

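servo_tool(
  steps=[50, 8, 1.4, 0.2, 0, 0, 0, 50, 9, 1.4, 0.2, 0, 0, 0, 50, 8, 0, 0, 0, 0, 0, 50, 0, 0, 0, 0, 0, 0],
)

```text
time: 18.7
eef_pos: [0.5239, -0.0918, 0.3592]
eef_rot: [-0.016, 0.707, 0.016, 0.707]
contact_force: [-0.2, 1.0, 0.6]
gripper_width: 0.05
```

```bash
python3 st.py
```

```text
j [-0.384  0.465  1.713  0.     0.963 -0.428] tcp [ 0.5239 -0.0918  0.3592] grasp [ 0.5239 -0.0918  0.1952] F [-0.2  1.   0.6] w 0.05 t 18.7
tilt axes x [-0.  0. -1.] z [ 0.999  0.044 -0.   ]
```

servo_tool(
  steps=[40, 2, -0.6, -1.5, 0, 0, 0, 5, 0, 0, 0, 0, 0, 0, 5, 0, 0, 0, 0, 0, 0, 5, 0, 0, 0, 0, 0, 0, 5, 0, 0, 0, 0, 0, 0, 5, 0, 0, 0, 0, 0, 0, 5, 0, 0, 0, 0, 0, 0, 5, 0, 0, 0, 0, 0, 0],
)

```text
time: 19.37
eef_pos: [0.5224, -0.0925, 0.3587]
eef_rot: [-0.016, 0.707, 0.016, 0.707]
contact_force: [-2.9, -0.4, 4.1]
gripper_width: 0.017
```

```bash
python3 st.py
```

```text
j [-0.386  0.464  1.717 -0.     0.959 -0.431] tcp [ 0.5224 -0.0925  0.3587] grasp [ 0.5225 -0.0926  0.1947] F [-2.9 -0.4  4.1] w 0.017 t 19.3667
tilt axes x [ 0.001 -0.    -1.   ] z [0.999 0.045 0.001]
```

```bash
cat > circ.py <<'E'
import sys
from shot import *
C=np.array([.5197,-.1376])
def info():
    s=r.read_state();M=R.from_quat(s["eef_rot"]).as_matrix();g=(s["eef_pos"]+.164*M[:,0])
    d=g[:2]-C;a=np.arctan2(d[0],d[1])%(2*np.pi);t=np.array([np.cos(a),-np.sin(a)]);n=d/np.hypot(*d)
    F=s["contact_force"];print("a %.3f rad=%.1f z %.4f"%(a,1000*np.hypot(*d),g[2]),"Ft %.1f Fr %.1f"%(F[:2]@t,F[:2]@n),"F",np.round(F,1),"w %.4f t %.2f"%(s["gripper_width"],s["time"]),"xax",np.round(M[:,0],3));return s,M,g,a
def table(n,step,rc=None):
    s,M,g,a=info();prev=np.zeros(2);out=[]
    g0=g[:2].copy()
    r0=np.hypot(*(g0-C))
    for i in range(1,n+1):
        rr=r0+(.045-r0)*min(1,i/3)
        p=C+rr*np.array([np.sin(a+step*i),np.cos(a+step*i)])
        v=np.array([*(p-g0),0]);l=(M.T@v*1000)[1:];dl=np.round(l-prev,1);prev=prev+dl;out.append(f"5, 0, {dl[0]}, {dl[1]}, 0, 0, 0")
    print(", ".join(out))
if __name__=="__main__":
    table(int(sys.argv[1]),float(sys.argv[2]))
E
python3 circ.py 12 0.05
```

```text
a 0.062 rad=45.1 z 0.1947 Ft -2.9 Fr -0.6 F [-2.9 -0.4  4.1] w 0.0170 t 19.37 xax [ 0.001 -0.    -1.   ]
5, 0, -0.3, 2.2, 0, 0, 0, 5, 0, -0.4, 2.2, 0, 0, 0, 5, 0, -0.6, 2.2, 0, 0, 0, 5, 0, -0.6, 2.2, 0, 0, 0, 5, 0, -0.7, 2.1, 0, 0, 0, 5, 0, -0.9, 2.1, 0, 0, 0, 5, 0, -0.9, 2.0, 0, 0, 0, 5, 0, -1.1, 2.0, 0, 0, 0, 5, 0, -1.1, 2.0, 0, 0, 0, 5, 0, -1.2, 1.9, 0, 0, 0, 5, 0, -1.4, 1.8, 0, 0, 0, 5, 0, -1.4, 1.7, 0, 0, 0
```

servo_tool(
  steps=[5, 0, -0.3, 2.2, 0, 0, 0, 5, 0, -0.4, 2.2, 0, 0, 0, 5, 0, -0.6, 2.2, 0, 0, 0, 5, 0, -0.6, 2.2, 0, 0, 0, 5, 0, -0.7, 2.1, 0, 0, 0, 5, 0, -0.9, 2.1, 0, 0, 0],
)

```text
time: 19.87
eef_pos: [0.534, -0.095, 0.3586]
eef_rot: [-0.015, 0.709, 0.016, 0.705]
contact_force: [-9.4, 0.9, 9.2]
gripper_width: 0.0172
```

```bash
python3 circ.py 12 0.1
```

```text
a 0.301 rad=44.9 z 0.1946 Ft -9.2 Fr -1.9 F [-9.4  0.9  9.2] w 0.0172 t 19.87 xax [-0.006  0.001 -1.   ]
5, 0, -1.7, 4.2, 0, 0, 0, 5, 0, -2.1, 3.9, 0, 0, 0, 5, 0, -2.5, 3.8, 0, 0, 0, 5, 0, -2.9, 3.4, 0, 0, 0, 5, 0, -3.2, 3.2, 0, 0, 0, 5, 0, -3.5, 2.8, 0, 0, 0, 5, 0, -3.8, 2.4, 0, 0, 0, 5, 0, -4.0, 2.1, 0, 0, 0, 5, 0, -4.2, 1.6, 0, 0, 0, 5, 0, -4.3, 1.2, 0, 0, 0, 5, 0, -4.4, 0.8, 0, 0, 0, 5, 0, -4.5, 0.4, 0, 0, 0
```

servo_tool(
  steps=[5, -0.1, -1.7, 4.2, 0, 0, 0, 5, -0.1, -2.1, 3.9, 0, 0, 0, 5, -0.1, -2.5, 3.8, 0, 0, 0, 5, -0.1, -2.9, 3.4, 0, 0, 0, 5, -0.1, -3.2, 3.2, 0, 0, 0, 5, -0.1, -3.5, 2.8, 0, 0, 0],
)

```text
time: 20.37
eef_pos: [0.5552, -0.1094, 0.3586]
eef_rot: [-0.015, 0.71, 0.017, 0.704]
contact_force: [-10.7, 3.2, 7.4]
gripper_width: 0.0168
```

```bash
python3 circ.py 12 0.1
```

```text
a 0.868 rad=44.5 z 0.1946 Ft -9.4 Fr -6.1 F [-10.7   3.2   7.4] w 0.0168 t 20.37 xax [-0.009  0.003 -1.   ]
5, 0, -3.6, 2.7, 0, 0, 0, 5, 0, -3.8, 2.3, 0, 0, 0, 5, 0, -4.1, 1.9, 0, 0, 0, 5, 0, -4.2, 1.4, 0, 0, 0, 5, 0, -4.4, 0.9, 0, 0, 0, 5, 0, -4.5, 0.5, 0, 0, 0, 5, 0, -4.5, 0.0, 0, 0, 0, 5, 0, -4.5, -0.4, 0, 0, 0, 5, 0, -4.4, -0.8, 0, 0, 0, 5, 0, -4.3, -1.3, 0, 0, 0, 5, 0, -4.2, -1.8, 0, 0, 0, 5, 0, -3.9, -2.1, 0, 0, 0
```

```bash
sed -i 's/C=np.array(.*/C=np.array([.5193,-.1379])/; s/(.045-r0)/(.0446-r0)/' circ.py; python3 circ.py 8 0.1
```

```text
a 0.869 rad=45.0 z 0.1946 Ft -9.4 Fr -6.1 F [-10.7   3.2   7.4] w 0.0168 t 20.37 xax [-0.009  0.003 -1.   ]
5, 0, -3.8, 2.4, 0, 0, 0, 5, 0, -4.0, 2.1, 0, 0, 0, 5, 0, -4.1, 1.6, 0, 0, 0, 5, 0, -4.3, 1.4, 0, 0, 0, 5, 0, -4.3, 0.9, 0, 0, 0, 5, 0, -4.5, 0.5, 0, 0, 0, 5, 0, -4.4, 0.0, 0, 0, 0, 5, 0, -4.5, -0.4, 0, 0, 0
```

servo_tool(
  steps=[5, -0.1, -3.8, 2.4, 0, 0, 0, 5, -0.1, -4, 2.1, 0, 0, 0, 5, -0.1, -4.1, 1.6, 0, 0, 0, 5, -0.1, -4.3, 1.4, 0, 0, 0, 5, -0.1, -4.3, 0.9, 0, 0, 0, 5, 0, -4.5, 0.5, 0, 0, 0, 5, 0, -4.4, 0, 0, 0, 0, 5, 0, -4.5, -0.4, 0, 0, 0],
)

```text
time: 21.03
eef_pos: [0.5653, -0.1411, 0.3586]
eef_rot: [-0.012, 0.71, 0.019, 0.704]
contact_force: [-8.3, 10.1, 5.5]
gripper_width: 0.017
```

```bash
sed -i 's/(.0446-r0)/(.045-r0)/' circ.py; python3 circ.py 8 0.1
```

```text
a 1.610 rad=44.7 z 0.1946 Ft -9.8 Fr -8.7 F [-8.3 10.1  5.5] w 0.0170 t 21.03 xax [-0.009  0.009 -1.   ]
5, 0, -4.4, -0.5, 0, 0, 0, 5, 0, -4.4, -0.9, 0, 0, 0, 5, 0, -4.3, -1.4, 0, 0, 0, 5, 0, -4.1, -1.9, 0, 0, 0, 5, 0, -3.9, -2.2, 0, 0, 0, 5, 0, -3.6, -2.7, 0, 0, 0, 5, 0, -3.3, -3.0, 0, 0, 0, 5, 0, -3.1, -3.3, 0, 0, 0
```

servo_tool(
  steps=[5, 0, -4.4, -1, 0, 0, 0, 5, 0, -4.4, -1.4, 0, 0, 0, 5, 0, -4.3, -1.9, 0, 0, 0, 5, 0, -4.1, -2, 0, 0, 0, 5, 0, -3.9, -2.2, 0, 0, 0, 5, 0, -3.6, -2.7, 0, 0, 0],
)

```text
time: 21.53
eef_pos: [0.5567, -0.165, 0.3588]
eef_rot: [-0.011, 0.708, 0.019, 0.706]
contact_force: [-1.9, 15.1, 4.0]
gripper_width: 0.0171
```

```bash
sed -i 's/C=np.array(.*/C=np.array([.5190,-.1379])/' circ.py; python3 circ.py 8 0.1
```

```text
a 2.162 rad=44.9 z 0.1948 Ft -11.5 Fr -10.0 F [-1.9 15.1  4. ] w 0.0171 t 21.53 xax [-0.002  0.012 -1.   ]
5, 0, -3.5, -2.8, 0, 0, 0, 5, 0, -3.2, -3.2, 0, 0, 0, 5, 0, -2.9, -3.4, 0, 0, 0, 5, 0, -2.5, -3.8, 0, 0, 0, 5, 0, -2.1, -3.9, 0, 0, 0, 5, 0, -1.7, -4.2, 0, 0, 0, 5, 0, -1.2, -4.3, 0, 0, 0, 5, 0, -0.9, -4.4, 0, 0, 0
```

```bash
cat > circ2.py <<'E'
import sys
from circ import *
K=7000.
def table2(n,step):
    s,M,g,a=info();d=g[:2]-C;nn=d/np.hypot(*d);t=np.array([nn[1],-nn[0]])
    off=-s["contact_force"][:2]/K   # commanded minus measured
    cmd0=g[:2]+off; Ft=-s["contact_force"][:2]@t/K; prev=np.zeros(2);out=[]
    print("est off tang %.2f rad %.2f mm"%(1000*off@t,1000*off@nn))
    for i in range(1,n+1):
        b=a+step*i;N=np.array([np.sin(b),np.cos(b)]);T=np.array([N[1],-N[0]])
        fr=1-min(1,i/4)
        p=C+.045*N+T*Ft+fr*(off@nn)*N
        v=np.array([*(p-cmd0),0]);l=(M.T@v*1000)[1:];dl=np.round(l-prev,1);prev=prev+dl;out.append(f"5, 0, {dl[0]}, {dl[1]}, 0, 0, 0")
    print(", ".join(out))
if __name__=="__main__":table2(int(sys.argv[1]),float(sys.argv[2]))
E
python3 circ2.py 8 0.1
```

```text
a 2.162 rad=44.9 z 0.1948 Ft -11.5 Fr -10.0 F [-1.9 15.1  4. ] w 0.0171 t 21.53 xax [-0.002  0.012 -1.   ]
est off tang 1.64 rad 1.42 mm
5, 0, -3.3, -3.2, 0, 0, 0, 5, 0, -2.9, -3.6, 0, 0, 0, 5, 0, -2.5, -3.9, 0, 0, 0, 5, 0, -2.0, -4.0, 0, 0, 0, 5, 0, -2.0, -4.1, 0, 0, 0, 5, 0, -1.6, -4.2, 0, 0, 0, 5, 0, -1.1, -4.4, 0, 0, 0, 5, 0, -0.6, -4.4, 0, 0, 0
```

servo_tool(
  steps=[5, 0, -3.3, -3.2, 0, 0, 0, 5, 0, -2.9, -3.6, 0, 0, 0, 5, 0, -2.5, -3.9, 0, 0, 0, 5, 0, -2, -4, 0, 0, 0, 5, 0, -2, -4.1, 0, 0, 0, 5, 0, -1.6, -4.2, 0, 0, 0],
)

```text
time: 22.03
eef_pos: [0.5362, -0.1808, 0.3588]
eef_rot: [-0.011, 0.705, 0.018, 0.709]
contact_force: [5.4, 14.2, 0.1]
gripper_width: 0.0175
```

```bash
python3 circ2.py 8 0.1
```

```text
a 2.731 rad=44.9 z 0.1948 Ft -10.6 Fr -10.9 F [ 5.4 14.2  0.1] w 0.0175 t 22.03 xax [ 0.005  0.01  -1.   ]
est off tang 1.52 rad 1.55 mm
5, 0, -1.0, -4.5, 0, 0, 0, 5, 0, -0.5, -4.6, 0, 0, 0, 5, 0, 0.0, -4.6, 0, 0, 0, 5, 0, 0.5, -4.6, 0, 0, 0, 5, 0, 0.5, -4.4, 0, 0, 0, 5, 0, 1.0, -4.4, 0, 0, 0, 5, 0, 1.4, -4.3, 0, 0, 0, 5, 0, 1.8, -4.1, 0, 0, 0
```

```bash
sed -i 's/K=7000./K=4000./' circ2.py; python3 circ2.py 8 0.1
```

```text
a 2.731 rad=44.9 z 0.1948 Ft -10.6 Fr -10.9 F [ 5.4 14.2  0.1] w 0.0175 t 22.03 xax [ 0.005  0.01  -1.   ]
est off tang 2.66 rad 2.72 mm
5, 0, -0.6, -4.8, 0, 0, 0, 5, 0, -0.1, -4.7, 0, 0, 0, 5, 0, 0.4, -4.7, 0, 0, 0, 5, 0, 0.8, -4.6, 0, 0, 0, 5, 0, 0.6, -4.4, 0, 0, 0, 5, 0, 1.1, -4.4, 0, 0, 0, 5, 0, 1.5, -4.2, 0, 0, 0, 5, 0, 2.0, -4.1, 0, 0, 0
```

servo_tool(
  steps=[5, 0, -0.6, -4.8, 0, 0, 0, 5, 0, -0.1, -4.7, 0, 0, 0, 5, 0, 0.4, -4.7, 0, 0, 0, 5, 0, 0.8, -4.6, 0, 0, 0, 5, 0, 0.6, -4.4, 0, 0, 0, 5, 0, 1.1, -4.4, 0, 0, 0],
)

```text
time: 22.53
eef_pos: [0.5103, -0.1825, 0.359]
eef_rot: [-0.014, 0.703, 0.015, 0.711]
contact_force: [8.6, 4.9, -8.0]
gripper_width: 0.017
```

```bash
python3 circ2.py 8 0.1
```

```text
a 3.296 rad=44.9 z 0.1950 Ft -7.8 Fr -6.2 F [ 8.6  4.9 -8. ] w 0.0170 t 22.53 xax [ 0.011  0.002 -1.   ]
est off tang 1.94 rad 1.54 mm
5, 0, 1.6, -4.4, 0, 0, 0, 5, 0, 2.1, -4.1, 0, 0, 0, 5, 0, 2.5, -3.9, 0, 0, 0, 5, 0, 2.8, -3.5, 0, 0, 0, 5, 0, 2.9, -3.5, 0, 0, 0, 5, 0, 3.2, -3.2, 0, 0, 0, 5, 0, 3.5, -2.8, 0, 0, 0, 5, 0, 3.8, -2.5, 0, 0, 0
```

servo_tool(
  steps=[5, 0, 1.6, -4.4, 0, 0, 0, 5, 0, 2.1, -4.1, 0, 0, 0, 5, 0, 2.5, -3.9, 0, 0, 0, 5, 0, 2.8, -3.5, 0, 0, 0, 5, 0, 2.9, -3.5, 0, 0, 0, 5, 0, 3.2, -3.2, 0, 0, 0, 5, 0, 3.5, -2.8, 0, 0, 0, 5, 0, 3.8, -2.5, 0, 0, 0],
)

```text
time: 23.2
eef_pos: [0.4816, -0.1645, 0.3589]
eef_rot: [-0.018, 0.703, 0.013, 0.711]
contact_force: [6.2, -7.5, -11.9]
gripper_width: 0.0168
```

```bash
python3 circ2.py 8 0.1
```

```text
a 4.049 rad=45.1 z 0.1949 Ft -9.7 Fr -0.3 F [  6.2  -7.5 -11.9] w 0.0168 t 23.20 xax [ 0.011 -0.007 -1.   ]
est off tang 2.43 rad 0.08 mm
5, 0, 4.0, -2.1, 0, 0, 0, 5, 0, 4.1, -1.8, 0, 0, 0, 5, 0, 4.3, -1.4, 0, 0, 0, 5, 0, 4.4, -0.9, 0, 0, 0, 5, 0, 4.5, -0.6, 0, 0, 0, 5, 0, 4.5, -0.0, 0, 0, 0, 5, 0, 4.5, 0.4, 0, 0, 0, 5, 0, 4.4, 0.8, 0, 0, 0
```

servo_tool(
  steps=[5, 0.1, 4, -2.1, 0, 0, 0, 5, 0.1, 4.1, -1.8, 0, 0, 0, 5, 0.1, 4.3, -1.4, 0, 0, 0, 5, 0.1, 4.4, -0.9, 0, 0, 0, 5, 0.1, 4.5, -0.6, 0, 0, 0, 5, 0.1, 4.5, 0, 0, 0, 0, 5, 0, 4.5, 0.4, 0, 0, 0, 5, 0, 4.4, 0.8, 0, 0, 0],
)

```text
time: 23.87
eef_pos: [0.473, -0.1302, 0.3588]
eef_rot: [-0.019, 0.705, 0.013, 0.709]
contact_force: [-0.9, -9.7, -5.0]
gripper_width: 0.0172
```

```bash
python3 circ2.py 10 0.1
```

```text
a 4.853 rad=45.6 z 0.1948 Ft -9.7 Fr -0.5 F [-0.9 -9.7 -5. ] w 0.0172 t 23.87 xax [ 0.005 -0.008 -1.   ]
est off tang 2.44 rad 0.12 mm
5, 0, 4.2, 1.9, 0, 0, 0, 5, 0, 4.2, 1.7, 0, 0, 0, 5, 0, 3.9, 2.2, 0, 0, 0, 5, 0, 3.8, 2.5, 0, 0, 0, 5, 0, 3.4, 2.9, 0, 0, 0, 5, 0, 3.2, 3.2, 0, 0, 0, 5, 0, 2.9, 3.5, 0, 0, 0, 5, 0, 2.4, 3.7, 0, 0, 0, 5, 0, 2.1, 4.0, 0, 0, 0, 5, 0, 1.7, 4.2, 0, 0, 0
```

```bash
sed -i 's/C=np.array(.*/C=np.array([.5186,-.1379])/' circ.py; python3 circ2.py 10 0.1
```

```text
a 4.854 rad=45.2 z 0.1948 Ft -9.7 Fr -0.5 F [-0.9 -9.7 -5. ] w 0.0172 t 23.87 xax [ 0.005 -0.008 -1.   ]
est off tang 2.43 rad 0.12 mm
5, 0, 4.3, 1.5, 0, 0, 0, 5, 0, 4.1, 1.7, 0, 0, 0, 5, 0, 4.0, 2.2, 0, 0, 0, 5, 0, 3.7, 2.5, 0, 0, 0, 5, 0, 3.5, 2.9, 0, 0, 0, 5, 0, 3.2, 3.2, 0, 0, 0, 5, 0, 2.8, 3.5, 0, 0, 0, 5, 0, 2.5, 3.8, 0, 0, 0, 5, 0, 2.0, 4.0, 0, 0, 0, 5, 0, 1.7, 4.2, 0, 0, 0
```

servo_tool(
  steps=[5, 0, 4.3, 1.5, 0, 0, 0, 5, 0, 4.1, 1.7, 0, 0, 0, 5, 0, 4, 2.2, 0, 0, 0, 5, 0, 3.7, 2.5, 0, 0, 0, 5, 0, 3.5, 2.9, 0, 0, 0, 5, 0, 3.2, 3.2, 0, 0, 0, 5, 0, 2.8, 3.5, 0, 0, 0],
)

```text
time: 24.45
eef_pos: [0.4881, -0.1032, 0.3587]
eef_rot: [-0.018, 0.707, 0.014, 0.707]
contact_force: [-5.7, -8.1, 0.4]
gripper_width: 0.0173
```

```bash
python3 circ2.py 12 0.05
```

```text
a 5.549 rad=45.5 z 0.1947 Ft -9.7 Fr -2.2 F [-5.7 -8.1  0.4] w 0.0173 t 24.45 xax [ 0.    -0.006 -1.   ]
est off tang 2.42 rad 0.55 mm
5, 0, 0.8, 2.3, 0, 0, 0, 5, 0, 1.1, 2.0, 0, 0, 0, 5, 0, 1.0, 2.0, 0, 0, 0, 5, 0, 0.9, 2.1, 0, 0, 0, 5, 0, 0.9, 2.1, 0, 0, 0, 5, 0, 0.8, 2.1, 0, 0, 0, 5, 0, 0.6, 2.1, 0, 0, 0, 5, 0, 0.6, 2.2, 0, 0, 0, 5, 0, 0.5, 2.2, 0, 0, 0, 5, 0, 0.3, 2.2, 0, 0, 0, 5, 0, 0.3, 2.3, 0, 0, 0, 5, 0, 0.1, 2.2, 0, 0, 0
```

servo_tool(
  steps=[5, 0, 0.8, 2.3, 0, 0, 0, 5, 0, 1.1, 2, 0, 0, 0, 5, 0, 1, 2, 0, 0, 0, 5, 0, 0.9, 2.1, 0, 0, 0, 5, 0, 0.9, 2.1, 0, 0, 0, 5, 0, 0.8, 2.1, 0, 0, 0, 5, 0, 0.6, 2.1, 0, 0, 0, 5, 0, 0.6, 2.2, 0, 0, 0],
)

```text
time: 25.12
eef_pos: [0.5034, -0.0949, 0.3586]
eef_rot: [-0.017, 0.708, 0.015, 0.705]
contact_force: [-7.9, -4.9, 4.4]
gripper_width: 0.0172
```

```bash
python3 circ2.py 12 0.03
```

```text
a 5.926 rad=45.5 z 0.1946 Ft -9.1 Fr -1.9 F [-7.9 -4.9  4.4] w 0.0172 t 25.12 xax [-0.004 -0.002 -1.   ]
est off tang 2.28 rad 0.46 mm
5, 0, -0.3, 1.5, 0, 0, 0, 5, 0, 0.2, 1.4, 0, 0, 0, 5, 0, 0.2, 1.3, 0, 0, 0, 5, 0, 0.1, 1.4, 0, 0, 0, 5, 0, 0.1, 1.3, 0, 0, 0, 5, 0, 0.2, 1.4, 0, 0, 0, 5, 0, 0.0, 1.3, 0, 0, 0, 5, 0, 0.1, 1.4, 0, 0, 0, 5, 0, -0.0, 1.3, 0, 0, 0, 5, 0, -0.0, 1.4, 0, 0, 0, 5, 0, -0.1, 1.3, 0, 0, 0, 5, 0, -0.1, 1.4, 0, 0, 0
```

servo_tool(
  steps=[5, 0, 0.2, 1.5, 0, 0, 0, 5, 0, 0.2, 1.4, 0, 0, 0, 5, 0, 0.2, 1.3, 0, 0, 0, 5, 0, 0.1, 1.4, 0, 0, 0, 5, 0, 0.1, 1.3, 0, 0, 0, 5, 0, 0.1, 1.4, 0, 0, 0],
)

```text
time: 25.62
eef_pos: [0.5112, -0.093, 0.3586]
eef_rot: [-0.016, 0.709, 0.016, 0.705]
contact_force: [-7.6, -2.8, 5.6]
gripper_width: 0.0173
```

```bash
python3 circ2.py 6 0.03
```

```text
a 6.099 rad=45.5 z 0.1946 Ft -8.0 Fr -1.3 F [-7.6 -2.8  5.6] w 0.0173 t 25.62 xax [-0.005 -0.001 -1.   ]
est off tang 2.01 rad 0.33 mm
5, 0, -0.5, 1.4, 0, 0, 0, 5, 0, 0.0, 1.4, 0, 0, 0, 5, 0, -0.0, 1.4, 0, 0, 0, 5, 0, -0.1, 1.3, 0, 0, 0, 5, 0, -0.1, 1.4, 0, 0, 0, 5, 0, -0.1, 1.3, 0, 0, 0
```

servo_tool(
  steps=[5, 0, 0, 1.4, 0, 0, 0, 5, 0, 0, 1.4, 0, 0, 0, 5, 0, 0, 1.4, 0, 0, 0],
)

```text
time: 25.87
eef_pos: [0.5152, -0.0926, 0.3586]
eef_rot: [-0.016, 0.709, 0.016, 0.705]
contact_force: [-9.6, -1.8, 4.9]
gripper_width: 0.0172
```

servo_tool(
  steps=[5, 0, -0.1, 1.4, 0, 0, 0, 5, 0, -0.1, 1.4, 0, 0, 0],
)

```text
time: 26.03
eef_pos: [0.5179, -0.0925, 0.3586]
eef_rot: [-0.016, 0.709, 0.016, 0.705]
contact_force: [-9.2, -1.6, 7.2]
gripper_width: 0.0176
```

```bash
python3 circ2.py 6 0.03
```

```text
a 6.246 rad=45.5 z 0.1946 Ft -9.2 Fr -1.3 F [-9.2 -1.6  7.2] w 0.0176 t 26.03 xax [-0.006  0.    -1.   ]
est off tang 2.30 rad 0.32 mm
5, 0, -0.6, 1.4, 0, 0, 0, 5, 0, -0.3, 1.3, 0, 0, 0, 5, 0, -0.2, 1.3, 0, 0, 0, 5, 0, -0.3, 1.4, 0, 0, 0, 5, 0, -0.3, 1.3, 0, 0, 0, 5, 0, -0.3, 1.3, 0, 0, 0
```

servo_tool(
  steps=[5, 0, -0.2, 1, 0, 0, 0, 5, 0, -0.2, 1, 0, 0, 0],
)

```text
time: 26.2
eef_pos: [0.5199, -0.0926, 0.3586]
eef_rot: [-0.016, 0.709, 0.016, 0.705]
contact_force: [-8.9, -0.1, 7.3]
gripper_width: 0.017
```

servo_tool(
  steps=[5, 0, -0.2, 1, 0, 0, 0],
)

```text
time: 26.28
eef_pos: [0.5207, -0.0927, 0.3586]
eef_rot: [-0.015, 0.709, 0.016, 0.704]
contact_force: [-11.0, 0.5, 8.8]
gripper_width: 0.0175
```

servo_tool(
  steps=[5, 0, -0.2, 1, 0, 0, 0],
)

```text
time: 26.37
eef_pos: [0.5213, -0.0927, 0.3586]
eef_rot: [-0.015, 0.71, 0.017, 0.704]
contact_force: [-12.4, -0.0, 8.5]
gripper_width: 0.017
```

```bash
python3 circ2.py 3 0.03
```

```text
a 0.029 rad=45.5 z 0.1946 Ft -12.4 Fr -0.4 F [-12.4  -0.    8.5] w 0.0170 t 26.37 xax [-0.009  0.002 -1.   ]
est off tang 3.09 rad 0.09 mm
5, 0, -0.7, 1.3, 0, 0, 0, 5, 0, -0.3, 1.3, 0, 0, 0, 5, 0, -0.3, 1.3, 0, 0, 0
```

servo_tool(
  steps=[5, 0, -0.2, 1, 0, 0, 0],
)

```text
time: 26.45
eef_pos: [0.522, -0.0928, 0.3586]
eef_rot: [-0.015, 0.71, 0.017, 0.703]
contact_force: [-14.1, 0.5, 10.6]
gripper_width: 0.0175
```

servo_tool(
  steps=[5, 0, -0.1, 0.5, 0, 0, 0, 5, 0, 0, 0, 0, 0, 0, 5, 0, 0, 0, 0, 0, 0],
)

```text
time: 26.7
eef_pos: [0.5221, -0.0928, 0.3585]
eef_rot: [-0.015, 0.711, 0.017, 0.703]
contact_force: [-12.9, 0.1, 11.3]
gripper_width: 0.0169
```

```bash
python3 circ2.py 3 0.03
```

```text
a 0.038 rad=45.5 z 0.1946 Ft -12.9 Fr -0.4 F [-12.9   0.1  11.3] w 0.0169 t 26.70 xax [-0.011  0.002 -1.   ]
est off tang 3.22 rad 0.09 mm
5, 0, -0.7, 1.3, 0, 0, 0, 5, 0, -0.3, 1.3, 0, 0, 0, 5, 0, -0.3, 1.3, 0, 0, 0
```

servo_tool(
  steps=[5, 0, -0.1, 0.8, 0, 0, 0, 5, 0, 0, 0, 0, 0, 0, 5, 0, 0, 0, 0, 0, 0],
)

```text
time: 26.95
eef_pos: [0.5226, -0.0928, 0.3586]
eef_rot: [-0.015, 0.711, 0.017, 0.703]
contact_force: [-13.3, -0.4, 10.2]
gripper_width: 0.0171
```

```bash
python3 circ2.py 3 0.03
```

```text
a 0.045 rad=45.5 z 0.1946 Ft -13.2 Fr -1.0 F [-13.3  -0.4  10.2] w 0.0171 t 26.95 xax [-0.012  0.002 -1.   ]
est off tang 3.31 rad 0.25 mm
5, 0, -0.8, 1.3, 0, 0, 0, 5, 0, -0.3, 1.3, 0, 0, 0, 5, 0, -0.4, 1.3, 0, 0, 0
```

servo_tool(
  steps=[5, 0, -0.1, 0.9, 0, 0, 0, 5, 0, 0, 0, 0, 0, 0, 5, 0, 0, 0, 0, 0, 0],
)

```text
time: 27.2
eef_pos: [0.5232, -0.0928, 0.3585]
eef_rot: [-0.015, 0.712, 0.017, 0.702]
contact_force: [-15.2, -0.1, 12.3]
gripper_width: 0.0171
```

```bash
python3 circ2.py 3 0.03
```

```text
a 0.052 rad=45.5 z 0.1945 Ft -15.1 Fr -0.9 F [-15.2  -0.1  12.3] w 0.0171 t 27.20 xax [-0.013  0.002 -1.   ]
est off tang 3.79 rad 0.22 mm
5, 0, -0.8, 1.3, 0, 0, 0, 5, 0, -0.4, 1.3, 0, 0, 0, 5, 0, -0.4, 1.3, 0, 0, 0
```

servo_tool(
  steps=[5, 0, 0.2, -1.5, 0, 0, 0, 5, 0, 0.2, -1.5, 0, 0, 0, 5, 0, 0.1, -1.5, 0, 0, 0],
)

```text
time: 27.45
eef_pos: [0.5202, -0.0928, 0.3586]
eef_rot: [-0.015, 0.709, 0.017, 0.704]
contact_force: [-7.4, -0.0, 6.3]
gripper_width: 0.017
```

```bash
python3 circ2.py 1 0.03
```

```text
a 0.009 rad=45.4 z 0.1946 Ft -7.4 Fr -0.1 F [-7.4 -0.   6.3] w 0.0170 t 27.45 xax [-0.007  0.002 -1.   ]
est off tang 1.86 rad 0.02 mm
5, 0, -0.5, 1.3, 0, 0, 0
```

servo_tool(
  steps=[5, 0, 0, -1.3, 0, 0, 0, 5, 0, 0, -1.3, 0, 0, 0, 5, 0, 0, -0.8, 0, 0, 0, 5, 0, 0, 0, 0, 0, 0],
)

```text
time: 27.78
eef_pos: [0.5182, -0.0928, 0.3587]
eef_rot: [-0.015, 0.708, 0.016, 0.706]
contact_force: [-4.0, 1.8, 4.9]
gripper_width: 0.017
```

```bash
python3 circ2.py 1 0.03
```

```text
a 6.268 rad=45.3 z 0.1947 Ft -4.0 Fr 1.8 F [-4.   1.8  4.9] w 0.0170 t 27.78 xax [-0.002  0.002 -1.   ]
est off tang 0.99 rad -0.45 mm
5, 0, -0.3, 1.3, 0, 0, 0
```

servo_tool(
  steps=[5, 0, 0, -0.8, 0, 0, 0, 5, 0, 0, 0, 0, 0, 0, 24, 0, 0, 0, 0, 0, 0, 30, 0, 0, 0, 0, 0, 0, 45, 0, 0, 0, 0, 0, 0, 45, 0, 0, 0, 0, 0, 0, 45, 0, 0, 0, 0, 0, 0, 45, 0, 0, 0, 0, 0, 0],
)

```text
time: 28.45
eef_pos: [0.5191, -0.0939, 0.359]
eef_rot: [-0.016, 0.706, 0.015, 0.708]
contact_force: [0.0, -0.3, -0.7]
gripper_width: 0.0432
```

servo_tool(
  steps=[45, -15, 0, 0, 0, 0, 0, 45, -30, 0, 0, 0, 0, 0, 45, -30, 0, 0, 0, 0, 0, 45, 0, -30, 0, 0, 0, 0, 45, 0, -35, 0, 0, 0, 0, 45, 0, -35, 0, 0, 0, 0, 45, 0, -35, 0, 0, 0, 0, 45, 0, 0, 0, 0, 0, 0, 45, 0, 0, 0, 0, 0, 0],
)

```text
time: 29.2
eef_pos: [0.5245, -0.2305, 0.4338]
eef_rot: [-0.015, 0.706, 0.014, 0.708]
contact_force: [0.1, 0.3, 0.3]
gripper_width: 0.0452
```

```bash
python3 st.py; python3 shot.py wrist w20; python3 shot.py scene s20; python3 shot.py top t20
python3 - <<'E'
from shot import *
s,c,W,p=load("w20")
hsv=cv2.cvtColor(p,cv2.COLOR_BGR2HSV)
red=((hsv[...,0]<8)|(hsv[...,0]>172))&(hsv[...,1]>120)&(np.hypot(W[...,0]-.5195,W[...,1]+.1377)<.06)
t=red&(W[...,2]>.202);print(t.sum(),W[t].mean(0) if t.any() else 0,cv2.minEnclosingCircle(W[t][:,:2].astype(np.float32)*1000) if t.any() else 0)
wh=(W[...,2]>.155)&(W[...,2]<.169)&(np.hypot(W[...,0]-.5196,W[...,1]+.1375)<.07)
print("wheel",cv2.minEnclosingCircle(W[wh][:,:2].astype(np.float32)*1000))
a=cv2.imread('pics/t20.png');a=cv2.resize(a[200:320,290:440],(400,320))
b=cv2.imread('pics/s20.png');b=cv2.resize(b[180:310,290:420],(300,300))
w=cv2.resize(p,(400,300));o=np.zeros((600,800,3),np.uint8);o[:320,:400]=a;o[:300,400:]=w;o[300:,400:700]=b;cv2.imwrite('pics/m20.png',o)
E
```

```text
j [-6.090e-01  4.240e-01  1.533e+00  1.000e-03  1.182e+00 -6.510e-01] tcp [ 0.5245 -0.2305  0.4338] grasp [ 0.525  -0.2306  0.2698] F [0.1 0.3 0.3] w 0.0452 t 29.2
tilt axes x [ 0.003 -0.001 -1.   ] z [0.999 0.041 0.003]
0 0 0
wheel ((519.5739135742188, -137.67044067382812), 56.89491653442383)
```

View pics/m20.png

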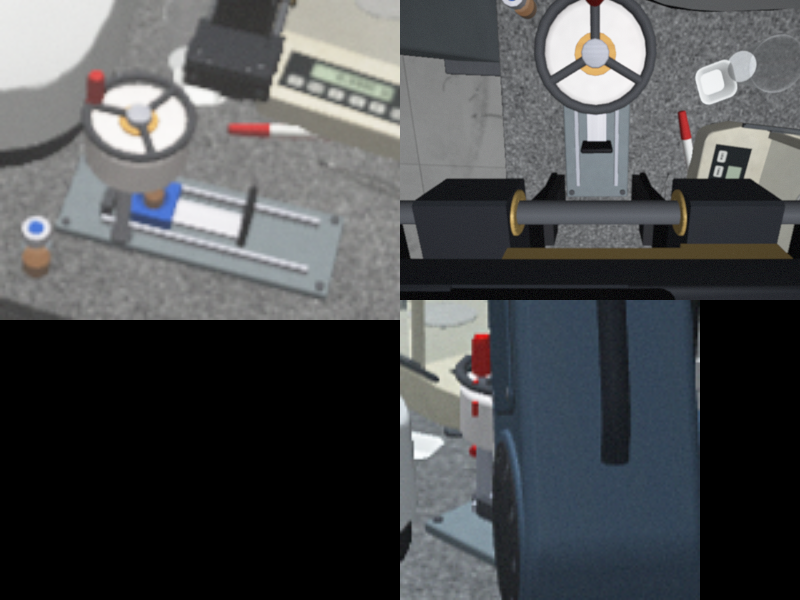

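servo_tool(
  steps=[45, -20, 30, 0, 0, 0, 0, 45, -10, 35, 0, 0, 0, 0, 45, 0, 30, 0, 0, 0, 0, 45, 0, 25, 0, 0, 0, 0, 45, 0, 0, 0, 0, 0, 0, 45, 0, 0, 0, 0, 0, 0],
)

```text
time: 29.85
eef_pos: [0.5186, -0.106, 0.4643]
eef_rot: [-0.018, 0.706, 0.017, 0.708]
contact_force: [-0.2, 0.4, 0.4]
gripper_width: 0.045
```

```bash
python3 st.py; python3 shot.py wrist w21;python3 shot.py top t21;  python3 - <<'E'
from shot import *
ax=np.array([.5196,-.1376]);ux=np.array([-.0462,.9989])
for tag in("w14","w1","w21"):
    s,c,W,p=load(tag)
    hsv=cv2.cvtColor(p,cv2.COLOR_BGR2HSV)
    red=((hsv[...,0]<8)|(hsv[...,0]>172))&(hsv[...,1]>120)&(np.hypot(W[...,0]-.5195,W[...,1]+.1377)<.06)
    t=red&(W[...,2]>.175)
    if not t.any(): print(tag,"none");continue
    x0,x1=np.percentile(W[t][:,0],[2,98]);h=np.array([(x0+x1)/2,cv2.minEnclosingCircle(W[red&(W[...,2]>.202)][:,:2].astype(np.float32)*1000)[0][1]/1000])
    d=h-ax;print(tag,t.sum(),h,"phi",np.arctan2(ux[1],ux[0])-np.arctan2(d[1],d[0]))
s,c,W,p=load("w20")
W=W[:275]
pl=(W[...,2]>.061)&(W[...,2]<.069)&(abs(W[...,1]+.259)<.012)&(abs(W[...,0]-.527)<.03)
d=-(W[pl][:,:2]-ax)@ux;print(np.percentile(d,[3,50,97])*1000)
s,c,W,p=load("t21")
cv2.imwrite("pics/m21.png",np.vstack([cv2.resize(cv2.imread("pics/w21.png")[150:330,180:480],(660,300),interpolation=2)[:,:600],cv2.resize(p[200:320,290:440],(600,300),interpolation=2)]))
E
```

```text
j [-0.413  0.328  1.598  0.     1.213 -0.462] tcp [ 0.5186 -0.106   0.4643] grasp [ 0.519  -0.1061  0.3003] F [-0.2  0.4  0.4] w 0.045 t 29.85
tilt axes x [ 0.002 -0.001 -1.   ] z [0.999 0.049 0.002]
w14 889 [ 0.5222526  -0.09087265] phi 0.10292475088406983
w1 644 [ 0.52195807 -0.09291104] phi 0.09893542839665437
w21 755 [ 0.51788789 -0.09833456] phi 0.0026420359789687264
[117.14005931 120.13382341 124.06646937]
```

View pics/m21.png

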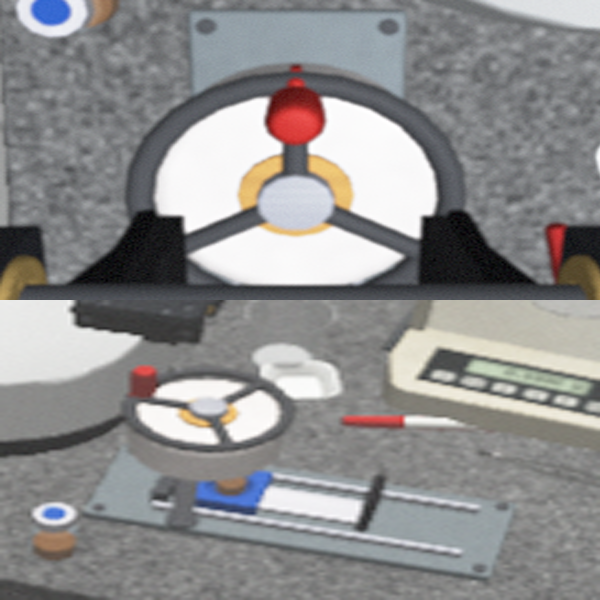

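```bash
python3 -c "
from rig import r
print(r.finish_job()); print(r.read_state()['time'])"
```

```text
the job is handed in; nothing more can be done
None
the job is handed in; nothing more can be done
```

I stood the small vial in the blue nest, pushed the shuttle home, turned the flywheel through its full revolution to the end stop, and handed the job in. No verdict is reported. The last move ended at 29.9 s of the 72 s allowed.

**Vial:** after release the cap top measured 75 mm up, against 76 mm expected for a seated vial. It stood about 1.3 mm off the nest centre.

**Shuttle:** at home the push force rose from about 3.5 N to 7.5 N, and I backed off. The push plate then measured 121.6 mm from the wheel axis, against 122 mm expected. A look after the cranking gave about 120 mm, which still counts as home.

**Flywheel:** turning took about 9.5 N at the handle, with a peak of 11.5 N near the cap press. At the end stop I stopped pushing at about 15 N, well under the 23 N limit, and eased off before letting go. In the last picture the handle lines up with the red index mark, within about 0.003 rad of the press axis. It had started at about 0.10 rad, so this agrees with one full revolution.

**Not confirmed or off plan:**
- **Pressed cap:** the cap under the head could not be seen, so I only have the force peak as evidence that it went fully down.
- **Shuttle hold:** one call meant to hold the shuttle against its stop was refused because I miscounted the numbers. The shuttle stayed home anyway, as the plate measurement taken afterwards shows.
- **Radial force:** while turning, I had up to about 11 N of unneeded radial force on the handle until I corrected the circle.
- **Bystanders:** the dropper bottle and petri dish were never knowingly touched, but I did not measure their positions again at the end.

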